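Right the toppled trophy and index it for engraving

TASK

The square-footed trophy has fallen over: stand it upright, gently, in the middle of the indexing turntable and let go. Then pump the turntable's ratchet lever with full strokes until the pointer on the platter stands at the fixed index post, no further, and lastly throw the lock lever fully over towards the far side. Leave the other things on the bench where they are.

Things in the scene. Friction and masses are not known exactly. Their poses are not given: they have to be found in the camera images.
- trophy: Trophy 160 mm tall, 0.3-0.6 kg, lying on its side, top roughly towards the robot. Dark square plinth 84x84x14 mm, stem 22 mm thick, solid metal cup: a straight cylinder 44 mm across, 115 to 160 mm above the underside. Origin: centre of the underside; z runs from plinth to cup, x, y square to the plinth. Lying, its axis dips 8 degrees to the cup end, 26 mm above the bench at the cup's middle.
- turntable: Fixed indexing turntable: grey base 230 (x) x 200 (y) x 30 mm, origin centre of its underside, on the bench. On it a toothed ratchet wheel (radius 80 mm, 43 to 55 mm above the bench) under a round platter. Index post 12x8 mm, 80 mm high, at x +107 mm, y 0. The lock lever's block (70x50x25 mm) is at x -60, y -130 mm; the pump lever reaches out to the +y side.
- axis (a point): The centre of the platter's flat top, 68 mm above the bench; the platter is 132 mm across. Ratchet wheel, platter and pump lever all turn about the vertical through it.
- pointer (a point): Outer end of the pointer, a steel finger 8 mm wide that sticks out of the platter's edge to 100 mm from the axis and turns with it, 62 mm above the bench.
- pump_grip (a point): On the centre line of the pump lever's upright round black handle, 22 mm across, from 40 to 110 mm above the bench; this point is 85 mm above the bench, 165 mm from the axis, and moves with the lever.
- pump (a joint): Pump lever angle about the vertical axis: 0 at rest, 0.49 rad (stop) at stroke end; positive is anticlockwise from above (handle towards the robot). A light spring returns it; a stroke takes 2 to 4 N. Going positive its pawl pushes the wheel; going back it slips over the teeth. A full stroke and return advances one tooth, 0.349 rad; the first stroke 0.14 to 0.49, ending whole teeth from the index.
- platter (a joint): Platter angle: 0 when the pointer stands at the index post, negative before it (starts between -1.50 and -0.89 rad), growing anticlockwise from above. 3 or 4 full strokes bring it to 0. It stays where the pawl leaves it and cannot be pumped backwards.
- lock (a joint): Lock lever angle: 0 unlocked (leaning to the turntable's -x side, towards the robot), 1.0 rad locked (leaning to +x, away from the robot). It swings in a plane along the turntable's x, stays where it is left and takes about 1 N; its pivot is 22 mm above the bench over the middle of its block.
- lock_tip (a point): Centre of the round black ball, 26 mm across, at the end of the lock lever, 80 mm from its pivot.
- cup_round: Bystander: round-footed cup standing upright, 110 mm tall, foot 72 mm across. Origin: centre of its underside.
- glue: Bystander: black bottle with a blue cap, 105 mm tall, 44 mm across, upright. Origin: centre of its underside.
- jar: Bystander: amber jar, 75 mm tall, 64 mm across, upright. Origin: centre of its underside.
- hammer: Bystander: hammer, 200 mm long, lying flat. Origin near its middle.
Not all that is in view belongs to the job. Leave any blue or green look-alike of the trophy alone.

How it is judged:
On the way, in this order (a step that is already met when the one before it is completed fails the run):
1. the trophy stands upright in the middle of the platter, let go, before any pumping (angle between trophy's own z axis and vertical below 0.06 rad and distance between trophy and axis below 0.022 m and contact force between the fingers and trophy below 0.05 N and linear speed of trophy below 0.02 m/s and value of joint pump below 0.15 rad and value of joint platter below -0.7 rad), for 0.2 s.
2. the pump lever is drawn through a stroke (value of joint pump above 0.4 rad), for 0.02 s.
3. the lever is brought back, the platter not yet at the index post (value of joint pump below 0.2 rad and value of joint platter below -0.2 rad), for 0.02 s.
4. a later stroke brings the pointer to the index post (value of joint pump above 0.33 rad and value of joint platter above -0.12 rad and value of joint lock below 0.5 rad), for 0.02 s.
5. the lock lever is thrown over (value of joint lock above 0.75 rad), for 0.2 s.
At the end, for the whole second after the job is handed in: The trophy stands upright (within 3.4 degrees), at rest, its foot's centre within 22 mm of the platter's centre; the platter's pointer is within 0.12 rad of the index post; the lock lever is past 0.75 of its 1.0 rad towards locked (angle between trophy's own z axis and vertical below 0.06 rad and distance between trophy and axis below 0.022 m and linear speed of trophy below 0.02 m/s and value of joint platter between -0.12 and 0.12 rad and value of joint lock above 0.75 rad); the robot touches nothing.
It fails at once if the platter is pumped past the index post (value of joint platter above 0.17 rad).
It fails at once if the lock is thrown before the pointer is at the index post (value of joint lock above 0.6 rad and value of joint platter below -0.15 rad).
It fails at once if the trophy is dropped or slammed onto the turntable (over 80 N) (contact force between trophy and turntable above 80 N).
It fails at once if a bystander is moved by more than 30 mm or knocked over (distance of any of cup_round, glue, jar, hammer from where it was at the start of the episode above 0.03 m or angle between any of cup_round, glue, jar's own z axis and vertical above 0.5 rad).
It also fails if it takes over 72 s, if anything falls off the work surface, if the arm or the gripper's body presses on something with over 40 N, if the wrist force passes 120 N, or if a joint passes its speed limit or range.

ROBOT

A 6-joint arm with a two-finger parallel gripper is mounted at the origin on the work surface. World frame = base frame: x ahead of the robot, y to its left, z up, the work surface at z = 0. Lengths are in m, angles in rad, forces in N, time in s.
With the tool pointing down it reaches from about 0.25 to 0.725 m from the base axis. Payload 4 kg.
Tool frame: the origin (TCP) lies on the centre line of the jaws, within the pads' length; the fingertips stand 17 mm ahead of it and the grasp point (between the pads) lies 2 mm behind it; z points along the fingers, y is the line along which they close (so a half turn about z gives the same grasp; the last joint's range is limited). The gripper opens to 85 mm and grips with 20 to 120 N. Pads are 22 mm wide; open, the fingers measure 114 mm over their backs; the gripper's body (76 mm by 85 mm) begins 54 mm behind the grasp point. The pads swing forward as they close: fully open they stand 13 mm farther back than shut.
Start: joints at [-1.313, 0.241, 0.005, 1.335, 0, 1.571], TCP at [0.127, -0.483, 0.218] pointing down, gripper open.
Joint ranges: [-2.72, 2.72], [-1.05, 1.87], [-1.09, 1.28], [-1.99, 2.15], [-1.42, 1.44], [-3.14, 3.14]. Speed limits (rad/s): [2.79, 2.79, 3.14, 3.14, 3.14, 3.14].

INTERFACE

Orientations are given as a unit quaternion [x, y, z, w].
In Python, from workcell import bot, camera, get_calibration gives the robot as it stands.
- The arm moves only by the tool apply_moves, never from a script. Its argument "steps" is a list of rows, each a list of 3 entries, a list of its own where there are three numbers: the shift along the tool's x, y, z as a fraction of full scale, then the turn, a rotation vector about the tool's x, y, z as a fraction of full scale, then the opening, from 0 (shut) to 1 (fully open). A call has exactly 8 rows; each row shifts and turns the commanded pose from where the row before left it, along the tool's axes as they then stand; what a row does not reach is not made up. Full scale, the value 1, is 20 cm for a shift and pi rad for a turn. A row lasts 1/12 s, in which the tool goes at most 41.7 mm and 7.16 degrees, less where a joint would pass 70% of its speed; a pose out of reach is approached as far as the arm can. A call with a number of a shift or a turn outside -1 to 1 is refused whole. A call with a gripper value outside its range is refused whole. The fingers move at their own pace and stop on an object; the grip force is fixed at half the most. Time passes only in rows, so rows that do not move let the fingers close, or fill a call up. It gives the time, the measured TCP pose, the force, the opening and the grip force at its end, in the units of the state.
- bot.get_obs(): the state, without advancing time (a new reading comes with each control period).
- camera(name): name is "scene" or "top" or "wrist"; returns (picture, depth): 420x560x3 uint8, red, green, blue; 420x560 float32, m along the optical axis (not along the pixel's ray), 0 where there is no reading.
- get_calibration(name): a dict with "fov_y" (degrees; the focal length in pixels is half the picture's height over the tangent of half this angle, whatever the lens; pixels are square), "cx", "cy" (the principal point, pixels), "rvec" (rotation vector, rad) and "tvec" (3), from world to camera coordinates, as OpenCV has them. Camera axes: x right, y down, z forward; pixel columns grow to the right and rows downward; lengths in m; the calibration is good to about 2 mm. A picture is of the moment at which its call begins: read the wrist's pose just before it. get_calibration takes no time and is no camera call; for the wrist camera it gives the pose at the moment of the call.
- bot.job_done(): hands the job in; it is judged then, once.
The state is a dict: "clock": time; "joint_pos": joint angles; "joint_vel": joint speeds; "tau": joint torques, N m; "eef_pos": TCP position; "tool_rot": TCP orientation; "ft_force": force on the tool from outside, world axes, zero at the start; "ft_torque": the same for the moment, N m; "grip_width": finger opening in m; "grasp_force": force on a finger pad.
Only numpy, scipy, OpenCV 4.12 (cv2) and the standard library are available. Lean on these libraries where they do the work, as an engineer would, in place of code of your own. Each camera call takes 0.05 s, during which the arm holds its last target. There are 200 camera calls.

## Working session

There is one attempt and no reset: what is moved stays moved. The work goes in short steps, Python scripts to look and compute and a tool call to move; the robot and the scene stay as the last step left them, time stands still between calls to the robot, and variables do not carry over. Pictures are saved under pics/ and viewed, at most 10 in all, crops included, and the job is handed in when it is done.

Besides the shell and the picture viewer there is one more tool, called after ">>>" as name(argument=value, ...), one argument or row to a line, values as JSON. apply_moves: Moves the arm, as the interface text tells. Its arguments: {"type":"object","properties":{"steps":{"type":"array"}},"required":["steps"]}

```bash
mkdir -p pics; ls; cat > h.py <<'E'
import numpy as np,cv2
from workcell import bot,camera,get_calibration
from scipy.spatial.transform import Rotation as R
def cal(n):
    c=get_calibration(n);f=210/np.tan(np.radians(c['fov_y'])/2)
    return f,c['cx'],c['cy'],cv2.Rodrigues(np.array(c['rvec'],float))[0],np.array(c['tvec'],float).ravel()
def cloud(n,name=None):
    k=cal(n);im,d=camera(n);f,cx,cy,Rm,t=k
    v,u=np.mgrid[:420,:560]
    P=np.stack([(u-cx)/f*d,(v-cy)/f*d,d],-1)
    W=(P-t)@Rm
    W[d==0]=np.nan
    if name: cv2.imwrite('pics/'+name,im[:,:,::-1])
    np.savez('pics/%s.npz'%n,im=im,W=W)
    return im,W
E
python3 - <<'E'
from h import *
im,W=cloud('top','top.png');im2,W2=cloud('scene','scene.png')
for n in('top','scene'):print(get_calibration(n))
print(bot.get_obs())
E
```

```text
pics
{'fov_y': 49.24832612566341, 'cx': 285.03291992384686, 'cy': 204.38696737105482, 'rvec': array([ 2.20815376, -2.16043921,  0.07629923]), 'tvec': array([-0.0185361 ,  0.44297732,  1.31379231])}
{'fov_y': 49.753460347422624, 'cx': 268.6444975306307, 'cy': 214.31555011162186, 'rvec': array([ 1.88096619,  1.61192158, -0.62505812]), 'tvec': array([-0.04545486, -0.26195788,  1.55063108])}
{'clock': 0.1, 'joint_pos': array([-1.31299360e+00,  2.41332109e-01,  3.88756804e-03,  1.33521273e+00,
        5.51334911e-06,  1.57080398e+00]), 'joint_vel': array([ 0.0005798 , -0.00131839,  0.00078775, -0.00058745,  0.00141984,
        0.0007884 ]), 'tau': array([-8.56740844e-04, -3.73137009e+01,  2.53010130e+01,  1.08699253e-02,
       -1.38125424e-05, -2.21202107e-06]), 'eef_pos': array([ 0.12733152, -0.48291291,  0.21691569]), 'tool_rot': array([ 9.91703779e-01,  1.28540848e-01, -1.16877234e-04, -9.23108487e-04]), 'ft_force': array([1.0187474 , 0.54401426, 0.12946793]), 'ft_torque': array([ 0.01111882, -0.02042855, -0.01822183]), 'grasp_force': 0.0, 'grip_width': 0.08524355366999323}
```

View pics/top.png

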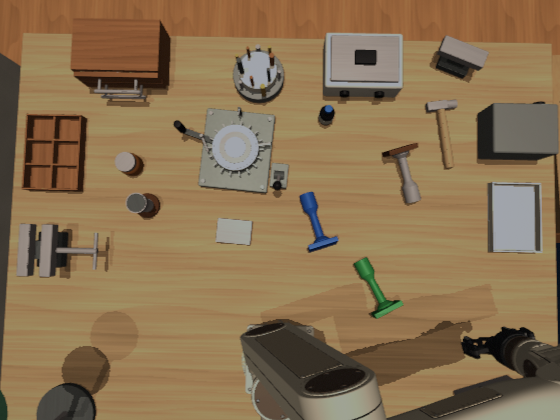

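View pics/scene.png

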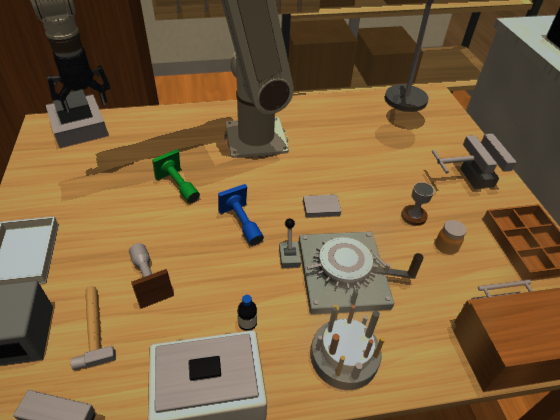

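Top view: the metal trophy with dark square plinth is at (405,175): plinth (400,150), cup (411,195). The others are look-alikes: blue (317,220), green (377,287). The grey/dark one fits. The turntable is at (236,148), pump handle (180,127), lock ball (277,186), pointer/post near (239,113).

```bash
python3 - <<'E'
from h import *
z=np.load('pics/top.npz');im,W=z['im'],z['W']
a=cv2.resize(im[130:215,370:440],None,fx=5,fy=5,interpolation=2); b=cv2.resize(im[95:200,165:300],None,fx=4,fy=4,interpolation=2)
o=np.zeros((425,900,3),np.uint8);o[:a.shape[0],:350]=a;o[:420,355:895]=b
cv2.imwrite('pics/crop.png',cv2.resize(o,(800,378))[:,:,::-1])
p=lambda u,v:print((u,v),W[v,u].round(3))
for q in[(400,150),(403,165),(406,176),(411,193),(389,153),(414,148),(236,148),(180,127),(277,186),(239,113)]:p(*q)
for n in('top','scene'):
    z=np.load(f'pics/{n}.npz');im,W=z['im'],z['W']
    Q=W.reshape(-1,3);Q=Q[~np.isnan(Q[:,0])]
    c=W[148,236] if n=='top' else c
    # platter top
    s=Q[(abs(Q[:,2]-.068)<.005)&(np.hypot(*(Q[:,:2]-c[:2]).T)<.09)]
    print(n,'platter',len(s),cv2.minEnclosingCircle(s[:,:2].astype(np.float32)))
    s=Q[(abs(Q[:,2]-.03)<.005)&(np.hypot(*(Q[:,:2]-c[:2]).T)<.17)]
    print('base',cv2.minAreaRect(s[:,:2].astype(np.float32)))
    t=np.array([.575,-.24]) if 0 else None
E
```

```text
(400, 150) [ 0.598 -0.326  0.08 ]
(403, 165) [ 0.561 -0.343  0.047]
(406, 176) [ 0.531 -0.354  0.036]
(411, 193) [ 0.482 -0.366  0.044]
(389, 153) [ 0.588 -0.295  0.083]
(414, 148) [ 0.603 -0.364  0.083]
(236, 148) [0.596 0.133 0.066]
(180, 127) [0.644 0.284 0.101]
(277, 186) [0.487 0.014 0.099]
(239, 113) [0.693 0.126 0.077]
top platter 1570 ((0.5986363291740417, 0.12393471598625183), 0.07632452994585037)
base ((0.6045752763748169, 0.13724875450134277), (0.2981536090373993, 0.26403218507766724), 17.646968841552734)
scene platter 1834 ((0.5994712710380554, 0.12401962280273438), 0.08060183376073837)
base ((0.5981261134147644, 0.13632063567638397), (0.30439281463623047, 0.23318088054656982), 85.40019989013672)
```

View pics/crop.png

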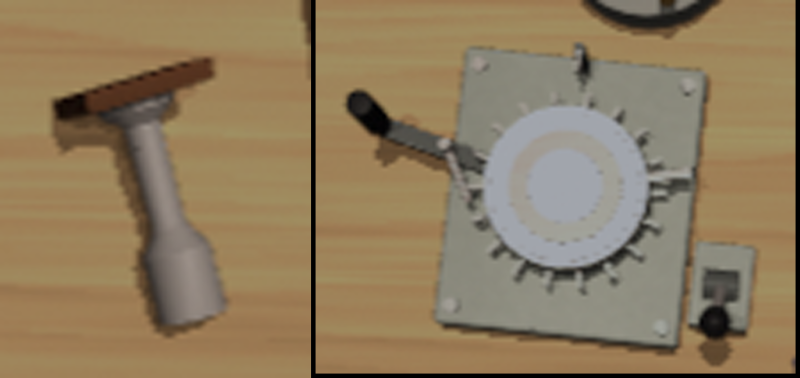

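The crop confirms the metal trophy with the brown-dark square plinth, cup towards the robot. The turntable's pointer is to the right (−y), at about a quarter turn before the post, and the pump handle is to the upper left.

```bash
cat > fit.py <<'E'
from h import *
from scipy.optimize import least_squares
def pts(z0,z1,c,r,ns=('top','scene')):
    o=[]
    for n in ns:
        W=np.load(f'pics/{n}.npz')['W'].reshape(-1,3)
        o.append(W[(W[:,2]>z0)&(W[:,2]<z1)&(np.hypot(W[:,0]-c[0],W[:,1]-c[1])<r)])
    return o
def sdf(q):
    r=np.hypot(q[:,0],q[:,1]);s=q[:,2]
    def cyl(R,a,b):
        d=np.stack([r-R,np.maximum(a-s,s-b)],1);return np.minimum(d.max(1),0)+np.linalg.norm(np.maximum(d,0),axis=1)
    d=np.abs(q-[0,0,.007])-[.042,.042,.007]
    box=np.minimum(d.max(1),0)+np.linalg.norm(np.maximum(d,0),axis=1)
    return np.min([box,cyl(.011,0,.115),cyl(.022,.115,.16)],0)
def trophy_fit(P,x0):
    f=lambda p:sdf(R.from_rotvec(p[3:]).inv().apply(P-p[:3]))
    r=least_squares(f,x0,loss='soft_l1',f_scale=.003);return r.x,np.median(abs(r.fun))
def rot_from(z,x):
    z=z/np.linalg.norm(z);y=np.cross(z,x);y/=np.linalg.norm(y);return R.from_matrix(np.stack([np.cross(y,z),y,z],1))
E
python3 - <<'E'
from fit import *
z=np.array([-.947*np.cos(.14),-.32*np.cos(.14),-np.sin(.14)])
x0=np.r_[.6,-.326,.042,rot_from(z,np.array([0,0,1.])).as_rotvec()]
for n in(('top',),('scene',),('top','scene')):
    P=np.vstack(pts(.008,.12,(.54,-.345),.11,n));x,m=trophy_fit(P,x0);M=R.from_rotvec(x[3:]).as_matrix()
    print(n,len(P),'o',x[:3].round(4),'z',M[:,2].round(3),'yaw',np.degrees(np.arctan2(-M[1,2],-M[0,2])).round(1),'cup',(x[:3]+.1375*M[:,2]).round(4),m.round(4))
for n in('top','scene'):
    c=np.array([.598,.126])
    for i in range(20):c=np.mean(pts(.0655,.0725,c,.072,(n,))[0][:,:2],0)
    h=pts(.098,.118,(.64,.284),.04,(n,))[0].mean(0);b=pts(.06,.13,(.487,.014),.03,(n,))[0]
    po=pts(.074,.085,(.693,.126),.02,(n,))[0].mean(0)
    print(n,'axis',c.round(4),'handle',h.round(4),'ball',b.mean(0).round(4),b[:,2].max().round(3),'post',po.round(4),'yaw',np.degrees(np.arctan2(*(po[:2]-c)[::-1])).round(1))
    k=pts(.056,.064,c,.105,(n,))[0];k=k[np.hypot(*(k[:,:2]-c).T)>.085].mean(0);print('pointer',np.degrees(np.arctan2(*(k[:2]-c)[::-1])).round(1))
E
```

```text
('top',) 787 o [ 0.611  -0.3319  0.0437] z [-0.941 -0.307 -0.145] yaw 18.1 cup [ 0.4817 -0.3741  0.0238] 0.0014
('scene',) 1476 o [ 0.611  -0.3282  0.0436] z [-0.943 -0.302 -0.137] yaw 17.8 cup [ 0.4813 -0.3697  0.0248] 0.001
('top', 'scene') 2263 o [ 0.6224 -0.3263  0.0503] z [-0.935 -0.303 -0.184] yaw 18.0 cup [ 0.4939 -0.368   0.0249] 0.0021
top axis [0.5978 0.1341] handle [0.6503 0.2901 0.1074] ball [0.4904 0.0134 0.0973] 0.107 post [0.7011 0.1259 0.0788] yaw -4.5
pointer -15.3
scene axis [0.602  0.1374] handle [0.6546 0.2924 0.1071] ball [0.498  0.0166 0.09  ] 0.106 post [0.7033 0.1293 0.0789] yaw -4.6
pointer -12.0
```

```bash
cat > plan.py <<'E'
from fit import *
from scipy.optimize import fsolve
def rows(p,Rt,n,straight=False,cur=None):
    o=bot.get_obs();p0,R0=(o['eef_pos'],R.from_quat(o['tool_rot'])) if cur is None else cur
    D=R0.inv()*Rt;w=D.as_rotvec()/n;T=R0.inv().apply(np.array(p)-p0)
    S=sum(R.from_rotvec(w*i).as_matrix() for i in range(n));d=np.linalg.solve(S,T)
    d=(d/.2).round(4);w=(w/np.pi).round(4)
    q,Q=p0.copy(),R0;tr=[]
    for i in range(n):q=q+Q.apply(d*.2);Q=Q*R.from_rotvec(w*np.pi);tr.append(q.round(3))
    print(n,'x',d.tolist(),w.tolist(),'| deg/row',np.degrees(np.linalg.norm(w)*np.pi).round(2),'mm/row',(np.linalg.norm(d)*200).round(1));print(' mid',tr[n//2-1],'end',tr[-1],'err',np.linalg.norm(q-p).round(4))
    return q,Q
def tool(az,a,sgn=1):
    "z: azimuth az deg, a deg below horizontal; x up-ish"
    A,a=np.radians(az),np.radians(a);f=np.array([np.cos(A),np.sin(A),0]);u=np.array([0,0,1.])
    z=f*np.cos(a)-u*np.sin(a);x=(f*np.sin(a)+u*np.cos(a))*sgn
    return R.from_matrix(np.stack([x,np.cross(z,x),z],1))
def st():
    o=bot.get_obs();Q=R.from_quat(o['tool_rot']).as_matrix();print('t',round(o['clock'],2),'p',o['eef_pos'].round(4),'z',Q[:,2].round(3),'y',Q[:,1].round(3),'q',o['joint_pos'].round(2),'F',o['ft_force'].round(1),'w',round(o['grip_width'],4),round(o['grasp_force'],1));return o
G=np.array([.4815,-.372,.0255]);AX=np.array([.6,.1358,.068])
E
python3 - <<'E'
from plan import *
st();Rt=tool(18,35);z=Rt.as_matrix()[:,2]
c=rows(G-.12*z,Rt,16);rows(G+.002*z,Rt,8,cur=c)
E
```

```text
t 0.1 p [ 0.1273 -0.4829  0.2169] z [-0.     0.002 -1.   ] y [ 0.255 -0.967 -0.002] q [-1.31  0.24  0.    1.34  0.    1.57] F [1.  0.5 0.1] w 0.0852 0.0
16 x [0.0625, -0.0009, 0.0744] [0.0005, 0.0191, -0.0011] | deg/row 3.44 mm/row 19.4
 mid [ 0.244 -0.448  0.122] end [ 0.388 -0.402  0.094] err 0.0003
8 x [-0.0001, 0.0002, 0.0762] [-0.0, -0.0, 0.0001] | deg/row 0.02 mm/row 15.2
 mid [ 0.436 -0.387  0.059] end [ 0.483 -0.371  0.024] err 0.0001
```

>>> apply_moves(
  steps=[
    [[0.0625, -0.0009, 0.0744], [0.0005, 0.0191, -0.0011], 1],
    [[0.0625, -0.0009, 0.0744], [0.0005, 0.0191, -0.0011], 1],
    [[0.0625, -0.0009, 0.0744], [0.0005, 0.0191, -0.0011], 1],
    [[0.0625, -0.0009, 0.0744], [0.0005, 0.0191, -0.0011], 1],
    [[0.0625, -0.0009, 0.0744], [0.0005, 0.0191, -0.0011], 1],
    [[0.0625, -0.0009, 0.0744], [0.0005, 0.0191, -0.0011], 1],
    [[0.0625, -0.0009, 0.0744], [0.0005, 0.0191, -0.0011], 1],
    [[0.0625, -0.0009, 0.0744], [0.0005, 0.0191, -0.0011], 1],
  ],
)

```text
clock: 0.77
eef_pos: [0.2444, -0.4487, 0.1222]
tool_rot: [0.961, 0.138, 0.236, -0.037]
ft_force: [-0.2, 0.6, 1.0]
grip_width: 0.0853
grasp_force: 0.0
```

>>> apply_moves(
  steps=[
    [[0.0625, -0.0009, 0.0744], [0.0005, 0.0191, -0.0011], 1],
    [[0.0625, -0.0009, 0.0744], [0.0005, 0.0191, -0.0011], 1],
    [[0.0625, -0.0009, 0.0744], [0.0005, 0.0191, -0.0011], 1],
    [[0.0625, -0.0009, 0.0744], [0.0005, 0.0191, -0.0011], 1],
    [[0.0625, -0.0009, 0.0744], [0.0005, 0.0191, -0.0011], 1],
    [[0.0625, -0.0009, 0.0744], [0.0005, 0.0191, -0.0011], 1],
    [[0.0625, -0.0009, 0.0744], [0.0005, 0.0191, -0.0011], 1],
    [[0.0625, -0.0009, 0.0744], [0.0005, 0.0191, -0.0011], 1],
  ],
)

```text
clock: 1.43
eef_pos: [0.3887, -0.4023, 0.0946]
tool_rot: [0.875, 0.14, 0.457, -0.072]
ft_force: [0.1, 0.8, 0.1]
grip_width: 0.0854
grasp_force: 0.0
```

```bash
python3 - <<'E'
from plan import *
st();Rt=tool(18,35);z=Rt.as_matrix()[:,2]
rows(G+.002*z,Rt,8)
im,W=cloud('wrist','w1.png')
E
```

```text
t 1.43 p [ 0.3887 -0.4023  0.0946] z [ 0.78   0.254 -0.571] y [ 0.311 -0.95   0.002] q [-1.29  0.52 -0.34  0.75  0.96  1.52] F [0.1 0.8 0.1] w 0.0854 0.0
8 x [-0.0005, -0.0001, 0.076] [-0.0, -0.0001, 0.0001] | deg/row 0.03 mm/row 15.2
 mid [ 0.436 -0.387  0.06 ] end [ 0.483 -0.371  0.024] err 0.0
```

View pics/w1.png

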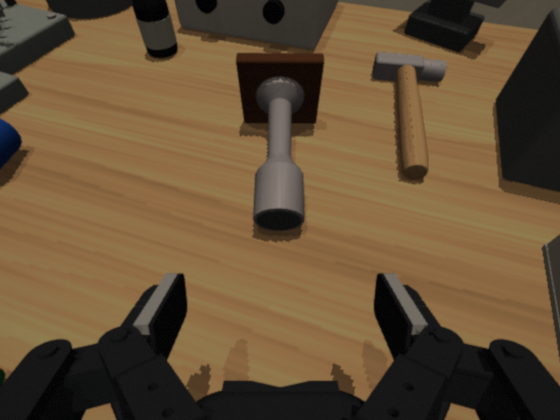

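The cup is centred between the jaws (column 280), so I advance and close.

>>> apply_moves(
  steps=[
    [[-0.0005, 0, 0.076], [0, 0, 0], 1],
    [[-0.0005, 0, 0.076], [0, 0, 0], 1],
    [[-0.0005, 0, 0.076], [0, 0, 0], 1],
    [[-0.0005, 0, 0.076], [0, 0, 0], 1],
    [[-0.0005, 0, 0.076], [0, 0, 0], 1],
    [[-0.0005, 0, 0.076], [0, 0, 0], 1],
    [[-0.0005, 0, 0.076], [0, 0, 0], 1],
    [[-0.0005, 0, 0.076], [0, 0, 0], 1],
  ],
)

```text
clock: 2.15
eef_pos: [0.4828, -0.3722, 0.0241]
tool_rot: [0.876, 0.14, 0.456, -0.071]
ft_force: [0.2, -0.4, -0.1]
grip_width: 0.0854
grasp_force: 0.0
```

>>> apply_moves(
  steps=[
    [[0, 0, 0], [0, 0, 0], 0],
    [[0, 0, 0], [0, 0, 0], 0],
    [[0, 0, 0], [0, 0, 0], 0],
    [[0, 0, 0], [0, 0, 0], 0],
    [[0, 0, 0], [0, 0, 0], 0],
    [[0, 0, 0], [0, 0, 0], 0],
    [[0, 0, 0], [0, 0, 0], 0],
    [[0, 0, 0], [0, 0, 0], 0],
  ],
)

```text
clock: 2.82
eef_pos: [0.4823, -0.373, 0.0254]
tool_rot: [0.876, 0.14, 0.457, -0.071]
ft_force: [-5.8, -0.4, 4.5]
grip_width: 0.0371
grasp_force: 59.4
```

```bash
python3 - <<'E'
from plan import *
st()
# lift straight then rotate
Rt=tool(18,35);p=bot.get_obs()['eef_pos']
c=rows(p+[0,0,.16],Rt,8)
Rf=R.from_rotvec(np.radians(98)*np.array([-np.sin(np.radians(18)),np.cos(np.radians(18)),0]))*Rt
print(Rf.as_matrix()[:,2])
for th in(92,70,110):
    Rg=R.from_rotvec([0,0,np.radians(th)])*Rf;print(th,Rg.as_matrix()[:,2].round(2));rows(np.array([.5,-.1,.27]),Rg,24,cur=c)
rows(np.array([.5,-.35,.27]),Rf,16,cur=c)
E
```

```text
t 2.82 p [ 0.4823 -0.373   0.0254] z [ 0.78   0.252 -0.573] y [ 0.31  -0.951  0.004] q [-1.09  0.62 -0.43  0.28  0.94  1.85] F [-5.8 -0.4  4.5] w 0.0371 59.4
8 x [0.0819, 0.0002, -0.0573] [0.0001, -0.0, 0.0002] | deg/row 0.04 mm/row 20.0
 mid [ 0.482 -0.373  0.105] end [ 0.482 -0.373  0.185] err 0.0001
[-0.64861898 -0.21074908 -0.7313537 ]
92 [ 0.23 -0.64 -0.73]
24 x [0.0673, -0.0153, -0.0162] [0.0024, -0.0172, -0.0234] | deg/row 5.25 mm/row 14.2
 mid [ 0.526 -0.259  0.293] end [ 0.5  -0.1   0.27] err 0.0005
70 [-0.02 -0.68 -0.73]
24 x [0.059, -0.0265, -0.0181] [0.0019, -0.0195, -0.018] | deg/row 4.79 mm/row 13.4
 mid [ 0.512 -0.255  0.284] end [ 0.5  -0.1   0.27] err 0.0003
110 [ 0.42 -0.54 -0.73]
24 x [0.0731, -0.0053, -0.0133] [0.0029, -0.0147, -0.0276] | deg/row 5.65 mm/row 14.9
 mid [ 0.538 -0.262  0.301] end [ 0.5  -0.1   0.27] err 0.0005
16 x [0.0131, -0.0052, -0.0282] [-0.0, -0.034, -0.0] | deg/row 6.12 mm/row 6.3
 mid [ 0.473 -0.368  0.233] end [ 0.5  -0.35  0.27] err 0.0001
```

```bash
python3 - <<'E'
from plan import *
cloud('wrist');im=np.load('pics/wrist.npz')['im'];im2,W2=cloud('scene')
f,cx,cy,Rm,t=cal('scene');q=Rm@np.array([.49,-.37,.03])+t;u,v=int(q[0]/q[2]*f+cx),int(q[1]/q[2]*f+cy);print(u,v)
b=cv2.resize(im2[max(0,v-50):v+50,max(0,u-50):u+50],(380,380),interpolation=2)
a=cv2.resize(im,(420,315));o=np.zeros((380,800,3),np.uint8);o[:315,:420]=a;o[:,420:]=b
cv2.imwrite('pics/g1.png',o[:,:,::-1])
P=pts(.008,.12,(.60,-.33),.06,('scene',))[0]
E
```

```text
138 256
```

View pics/g1.png

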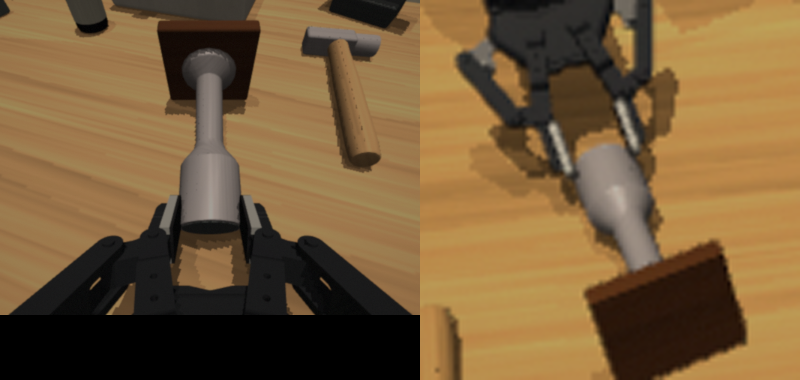

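```bash
python3 - <<'E'
from plan import *
z=np.array([-.943,-.302,-.137]);x0=np.r_[.611,-.33,.0436,rot_from(z,np.array([0,0,1.])).as_rotvec()]
P=pts(.008,.12,(.585,-.34),.075,('scene',))[0]
x,m=trophy_fit(P,x0);M=R.from_rotvec(x[3:]).as_matrix()
print(len(P),'o',x[:3].round(4),'z',M[:,2].round(3),'yaw',np.degrees(np.arctan2(-M[1,2],-M[0,2])).round(1),'cup',(x[:3]+.1375*M[:,2]).round(4),m.round(4))
f,cx,cy,Rm,t=cal('wrist');W=np.load('pics/wrist.npz')['W']
q=W.reshape(-1,3);q=q[(q[:,2]>.008)&(np.hypot(q[:,0]-.585,q[:,1]+.34)<.075)]
x,m=trophy_fit(q,x0);M=R.from_rotvec(x[3:]).as_matrix()
print(len(q),'o',x[:3].round(4),'z',M[:,2].round(3),'cup',(x[:3]+.1375*M[:,2]).round(4),m.round(4))
E
```

```text
1164 o [ 0.6116 -0.3281  0.0434] z [-0.94  -0.315 -0.134] yaw 18.5 cup [ 0.4824 -0.3713  0.025 ] 0.0009
14627 o [ 0.6115 -0.3304  0.044 ] z [-0.938 -0.317 -0.138] cup [ 0.4825 -0.374   0.025 ] 0.0006
```

>>> apply_moves(
  steps=[
    [[0.01, 0, -0.007], [0, 0, 0], 0],
    [[0.02, 0, -0.014], [0, 0, 0], 0],
    [[0.04, 0, -0.028], [0, 0, 0], 0],
    [[0.082, 0, -0.0573], [0, 0, 0], 0],
    [[0.082, 0, -0.0573], [0, 0, 0], 0],
    [[0.082, 0, -0.0573], [0, 0, 0], 0],
    [[0.082, 0, -0.0573], [0, 0, 0], 0],
    [[0.04, 0, -0.028], [0, 0, 0], 0],
  ],
)

```text
clock: 3.58
eef_pos: [0.483, -0.3722, 0.1343]
tool_rot: [0.876, 0.141, 0.457, -0.07]
ft_force: [1.7, -0.3, -3.2]
grip_width: 0.0359
grasp_force: 58.7
```

```bash
cat > tw.py <<'E'
from plan import *
def inhand(z0,show=None):
    "fit trophy in wrist view; z0 initial z dir in tool frame"
    o=st();p,Q=o['eef_pos'],R.from_quat(o['tool_rot'])
    im,W=cloud('wrist',show);q=Q.inv().apply(W.reshape(-1,3)-p);q=q[~np.isnan(q[:,0])]
    zt=np.array(z0,float);zt/=np.linalg.norm(zt)
    x0=np.r_[-.1375*zt,rot_from(zt,np.array([1.,0,0])).as_rotvec()]
    for k in range(3):
        Rt=R.from_rotvec(x0[3:]);l=Rt.inv().apply(q-x0[:3]);s=(abs(l[:,:2]).max(1)<.06)&(l[:,2]>-.02)&(l[:,2]<.118)&(Q.apply(q)[:,2]+p[2]>.008)
        s&=(l[:,2]<.03)|(np.hypot(l[:,0],l[:,1])<.03)
        x0,m=trophy_fit(q[s],x0)
    Rt=R.from_rotvec(x0[3:]);z=Rt.as_matrix()[:,2]
    zw=Q.apply(z);ow=p+Q.apply(x0[:3])
    print('fit',s.sum(),m.round(4),'tool o',x0[:3].round(4),'z',z.round(4),'world o',ow.round(4),'zw',zw.round(4),'tiltdeg',np.degrees(np.arccos(zw[2])).round(1),'cupmid tool',(x0[:3]+.1375*z).round(4))
    np.save('inhand.npy',x0);return x0
E
python3 -c "
from tw import *
Rt=tool(18,35);inhand(Rt.inv().apply([-.94,-.31,-.137]),'w2.png')"
```

```text
t 3.58 p [ 0.483  -0.3722  0.1343] z [ 0.78   0.252 -0.573] y [ 0.311 -0.95   0.006] q [-1.09  0.43 -0.36  0.54  0.94  1.85] F [ 1.7 -0.3 -3.2] w 0.0359 58.7
fit 435 0.0015 tool o [0.105  0.0007 0.0754] z [-0.9477  0.0016 -0.3193] world o [ 0.5991 -0.3346  0.1771] zw [-0.7632 -0.2556 -0.5934] tiltdeg 126.4 cupmid tool [-0.0253  0.0009  0.0316]
```

View pics/w2.png

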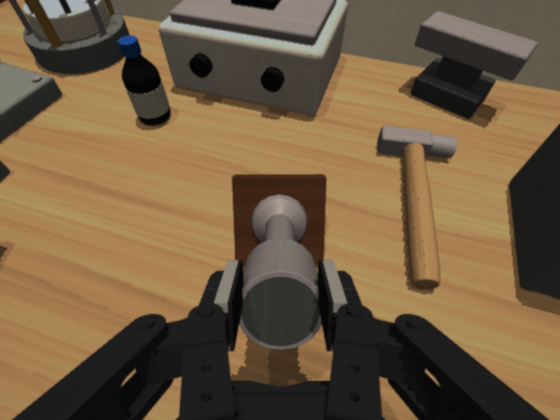

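The trophy is held at its cup. It swung in the grip so its axis now lies nearly along the fingers, with the cup top at (281,310) and the plinth at (280,215). That's helpful; I'll refit.

```bash
python3 -c "
from tw import *
for z0 in ([-.5,0,-.85],[-.1,0,-1],[.2,0,-1]): inhand(z0)"
```

```text
t 3.63 p [ 0.4835 -0.3729  0.1358] z [ 0.781  0.251 -0.572] y [ 0.311 -0.95   0.008] q [-1.09  0.43 -0.36  0.54  0.94  1.85] F [-5.3 -0.6  7.8] w 0.0359 59.0
fit 6688 0.0008 tool o [-0.0286 -0.0009  0.1378] z [ 0.0821  0.0131 -0.9965] world o [ 0.5753 -0.3427  0.0335] zw [-0.7297 -0.2476  0.6374] tiltdeg 50.4 cupmid tool [-0.0174  0.0009  0.0008]
t 3.68 p [ 0.4835 -0.373   0.1355] z [ 0.782  0.251 -0.57 ] y [ 0.311 -0.95   0.008] q [-1.09  0.43 -0.36  0.54  0.94  1.85] F [-8.7 -1.2 11.7] w 0.0363 60.5
fit 6706 0.0008 tool o [-0.0287 -0.001   0.1376] z [ 0.0828  0.0139 -0.9965] world o [ 0.5753 -0.3428  0.0334] zw [-0.7302 -0.2482  0.6365] tiltdeg 50.5 cupmid tool [-0.0173  0.0009  0.0006]
t 3.73 p [ 0.4834 -0.3732  0.1354] z [ 0.783  0.251 -0.57 ] y [ 0.311 -0.95   0.008] q [-1.09  0.43 -0.36  0.54  0.94  1.85] F [-9.3 -1.6 13.3] w 0.0361 61.3
fit 6692 0.0008 tool o [-0.0288 -0.001   0.1376] z [ 0.0839  0.0149 -0.9964] world o [ 0.5752 -0.343   0.0334] zw [-0.7299 -0.249   0.6365] tiltdeg 50.5 cupmid tool [-0.0172  0.0011  0.0006]
```

```bash
python3 - <<'E'
from plan import *
o=bot.get_obs();p=o['eef_pos'];Q=R.from_quat(o['tool_rot'])
h=np.array([np.cos(np.radians(18.5)),np.sin(np.radians(18.5)),0]);k=np.array([-h[1],h[0],0]);E=np.array([.5753,-.343,.0334])-.0267*h-.0324*np.array([0,0,1.]);E[2]=.001
D=R.from_rotvec(k*np.radians(48));rows(E+D.apply(p-E),D*Q,16)
E
```

```text
16 x [0.0346, -0.0001, 0.0194] [0.0, -0.0167, -0.0002] | deg/row 3.01 mm/row 7.9
 mid [ 0.541 -0.354  0.152] end [ 0.6   -0.334  0.143] err 0.0002
```

>>> apply_moves(
  steps=[
    [[0.0346, 0, 0.0194], [0, -0.0167, 0], 0],
    [[0.0346, 0, 0.0194], [0, -0.0167, 0], 0],
    [[0.0346, 0, 0.0194], [0, -0.0167, 0], 0],
    [[0.0346, 0, 0.0194], [0, -0.0167, 0], 0],
    [[0.0346, 0, 0.0194], [0, -0.0167, 0], 0],
    [[0.0346, 0, 0.0194], [0, -0.0167, 0], 0],
    [[0.0346, 0, 0.0194], [0, -0.0167, 0], 0],
    [[0.0346, 0, 0.0194], [0, -0.0167, 0], 0],
  ],
)

```text
clock: 4.45
eef_pos: [0.5425, -0.3536, 0.1524]
tool_rot: [0.951, 0.153, 0.266, -0.039]
ft_force: [-1.2, 0.8, 9.5]
grip_width: 0.0362
grasp_force: 60.6
```

```bash
python3 -c "
from tw import *
inhand([.08,0,-1])"
```

```text
t 4.45 p [ 0.5425 -0.3536  0.1524] z [ 0.494  0.155 -0.855] y [ 0.311 -0.95   0.008] q [-0.81  0.38 -0.11  0.82  0.48  2.08] F [-1.2  0.8  9.5] w 0.0362 60.6
fit 6621 0.0008 tool o [-0.0299 -0.001   0.1377] z [ 0.0902  0.0144 -0.9958] world o [ 0.586  -0.3394  0.0191] zw [-0.4146 -0.1437  0.8986] tiltdeg 26.0 cupmid tool [-0.0175  0.001   0.0008]
```

>>> apply_moves(
  steps=[
    [[0.0346, 0, 0.0194], [0, -0.0167, 0], 0],
    [[0.0346, 0, 0.0194], [0, -0.0167, 0], 0],
    [[0.0346, 0, 0.0194], [0, -0.0167, 0], 0],
    [[0.0346, 0, 0.0194], [0, -0.0167, 0], 0],
    [[0.0346, 0, 0.0194], [0, -0.0167, 0], 0],
    [[0.0346, 0, 0.0194], [0, -0.0167, 0], 0],
    [[0.0346, 0, 0.0194], [0, -0.0167, 0], 0],
    [[0.0346, 0, 0.0194], [0, -0.0167, 0], 0],
  ],
)

```text
clock: 5.17
eef_pos: [0.603, -0.3335, 0.142]
tool_rot: [0.985, 0.158, 0.063, -0.007]
ft_force: [2.5, 2.2, 8.3]
grip_width: 0.0362
grasp_force: 61.0
```

```bash
python3 -c "
from tw import *
inhand([.08,0,-1])"
```

```text
t 5.17 p [ 0.603  -0.3335  0.142 ] z [ 0.122  0.033 -0.992] y [ 0.312 -0.95   0.007] q [-0.55  0.58  0.32  1.22  0.09  2.28] F [2.5 2.2 8.3] w 0.0362 61.0
fit 6406 0.0011 tool o [-0.0215 -0.0002  0.1387] z [ 0.1399  0.0074 -0.9901] world o [ 0.5997 -0.3355  0.0016] zw [0.0131 0.0039 0.9999] tiltdeg 0.8 cupmid tool [-0.0023  0.0009  0.0026]
```

Standing on the bench, 0.8° off vertical, and the cup is now centred in the pads. Lifting.

```bash
python3 - <<'E'
from plan import *
o=bot.get_obs();p=o['eef_pos'];Q=R.from_quat(o['tool_rot'])
c=rows(p+[0,0,.16],Q,8)
x=np.load('inhand.npy')
Rz=R.from_rotvec([0,0,np.radians(42)])*Q
rows(np.r_[AX[:2],.142+.15]-Rz.apply(x[:3])*[1,1,0],Rz,24,cur=c)
E
```

```text
8 x [0.0126, 0.0008, -0.0992] [0.0, 0.0, 0.0] | deg/row 0.0 mm/row 20.0
 mid [ 0.606 -0.332  0.221] end [ 0.606 -0.332  0.301] err 0.0001
24 x [0.0611, -0.0793, 0.009] [0.0012, 0.0001, -0.0096] | deg/row 1.74 mm/row 20.1
 mid [ 0.647 -0.096  0.297] end [0.602 0.14  0.292] err 0.0008
```

>>> apply_moves(
  steps=[
    [[0.001, 0, -0.01], [0, 0, 0], 0],
    [[0.004, 0, -0.03], [0, 0, 0], 0],
    [[0.01, 0, -0.08], [0, 0, 0], 0],
    [[0.0155, 0.001, -0.12], [0, 0, 0], 0],
    [[0.0196, 0.001, -0.15], [0, 0, 0], 0],
    [[0.0196, 0.001, -0.15], [0, 0, 0], 0],
    [[0.0196, 0.001, -0.15], [0, 0, 0], 0],
    [[0.01, 0, -0.08], [0, 0, 0], 0],
  ],
)

```text
clock: 5.88
eef_pos: [0.5998, -0.334, 0.2956]
tool_rot: [0.986, 0.157, 0.06, -0.008]
ft_force: [0.2, -0.8, -3.4]
grip_width: 0.0358
grasp_force: 59.7
```

```bash
python3 -c "
from tw import *
x=inhand([.14,0,-1])
o=bot.get_obs();p=o['eef_pos'];Q=R.from_quat(o['tool_rot'])
Rz=R.from_rotvec([0,0,np.radians(42)])*Q
rows(np.r_[AX[:2],.292]-Rz.apply(x[:3])*[1,1,0],Rz,24)
"
```

```text
t 5.88 p [ 0.5998 -0.334   0.2956] z [ 0.115  0.035 -0.993] y [ 0.31  -0.951  0.003] q [-0.55  0.57  0.69  1.61  0.09  2.28] F [ 0.2 -0.8 -3.4] w 0.0358 59.7
fit 7421 0.0007 tool o [-0.0164  0.0002  0.1394] z [ 4.0e-04  6.9e-03 -1.0e+00] world o [ 0.6004 -0.3344  0.1552] zw [-0.1129 -0.0411  0.9928] tiltdeg 6.9 cupmid tool [-0.0164  0.0011  0.0019]
24 x [0.061, -0.079, 0.0085] [0.0012, 0.0001, -0.0096] | deg/row 1.74 mm/row 20.0
 mid [ 0.643 -0.099  0.295] end [0.6   0.136 0.292] err 0.001
```

```bash
cat >> plan.py <<'E'
def place(zo,yaw,n,xy=None):
    "rows bringing in-hand trophy upright with origin over AX at height zo"
    x=np.load('inhand.npy');o=bot.get_obs();Q=R.from_quat(o['tool_rot'])
    zw=Q.apply(R.from_rotvec(x[3:]).as_matrix()[:,2]);a=np.cross(zw,[0,0,1]);a*=np.arcsin(np.linalg.norm(a))/np.linalg.norm(a)
    Rz=R.from_rotvec([0,0,np.radians(yaw)])*R.from_rotvec(a)*Q
    return rows(np.r_[AX[:2],zo]-Rz.apply(x[:3]),Rz,n)
E
python3 -c "
from plan import *
place(.15,42,24)"
```

```text
24 x [0.0648, -0.0804, 0.005] [0.0006, -0.0015, -0.0097] | deg/row 1.77 mm/row 20.7
 mid [ 0.649 -0.093  0.299] end [0.607 0.15  0.289] err 0.0003
```

>>> apply_moves(
  steps=[
    [[0.0324, -0.0402, 0.0025], [0.0003, -0.0008, -0.0049], 0],
    [[0.0324, -0.0402, 0.0025], [0.0003, -0.0008, -0.0049], 0],
    [[0.0648, -0.0804, 0.005], [0.0006, -0.0015, -0.0097], 0],
    [[0.0648, -0.0804, 0.005], [0.0006, -0.0015, -0.0097], 0],
    [[0.0648, -0.0804, 0.005], [0.0006, -0.0015, -0.0097], 0],
    [[0.0648, -0.0804, 0.005], [0.0006, -0.0015, -0.0097], 0],
    [[0.0648, -0.0804, 0.005], [0.0006, -0.0015, -0.0097], 0],
    [[0.0648, -0.0804, 0.005], [0.0006, -0.0015, -0.0097], 0],
  ],
)

```text
clock: 6.6
eef_pos: [0.6383, -0.1915, 0.2913]
tool_rot: [0.964, 0.263, 0.04, -0.008]
ft_force: [0.7, -0.3, -5.1]
grip_width: 0.0359
grasp_force: 59.6
```

>>> apply_moves(
  steps=[
    [[0.0648, -0.0804, 0.005], [0.0006, -0.0015, -0.0097], 0],
    [[0.0648, -0.0804, 0.005], [0.0006, -0.0015, -0.0097], 0],
    [[0.0648, -0.0804, 0.005], [0.0006, -0.0015, -0.0097], 0],
    [[0.0648, -0.0804, 0.005], [0.0006, -0.0015, -0.0097], 0],
    [[0.0648, -0.0804, 0.005], [0.0006, -0.0015, -0.0097], 0],
    [[0.0648, -0.0804, 0.005], [0.0006, -0.0015, -0.0097], 0],
    [[0.0648, -0.0804, 0.005], [0.0006, -0.0015, -0.0097], 0],
    [[0.0648, -0.0804, 0.005], [0.0006, -0.0015, -0.0097], 0],
  ],
)

```text
clock: 7.27
eef_pos: [0.6446, -0.0269, 0.2888]
tool_rot: [0.925, 0.379, 0.02, -0.005]
ft_force: [0.4, -0.8, -4.4]
grip_width: 0.036
grasp_force: 59.6
```

>>> apply_moves(
  steps=[
    [[0.0648, -0.0804, 0.005], [0.0006, -0.0015, -0.0097], 0],
    [[0.0648, -0.0804, 0.005], [0.0006, -0.0015, -0.0097], 0],
    [[0.0648, -0.0804, 0.005], [0.0006, -0.0015, -0.0097], 0],
    [[0.0648, -0.0804, 0.005], [0.0006, -0.0015, -0.0097], 0],
    [[0.0648, -0.0804, 0.005], [0.0006, -0.0015, -0.0097], 0],
    [[0.0324, -0.0402, 0.0025], [0.0003, -0.0008, -0.0049], 0],
    [[0.0324, -0.0402, 0.0025], [0.0003, -0.0008, -0.0049], 0],
    [[0, 0, 0], [0, 0, 0], 0],
  ],
)

```text
clock: 7.93
eef_pos: [0.6237, 0.0949, 0.2864]
tool_rot: [0.887, 0.462, 0.006, -0.001]
ft_force: [0.2, 0.0, -3.8]
grip_width: 0.0361
grasp_force: 59.5
```

```bash
python3 -c "
from tw import *
inhand([0,0,-1])
place(.09,0,16)"
```

```text
t 7.93 p [0.6237 0.0949 0.2864] z [ 0.01   0.008 -1.   ] y [ 0.82  -0.572  0.003] q [0.15 0.5  0.56 1.62 0.01 2.33] F [ 0.2  0.  -3.8] w 0.0361 59.5
fit 8918 0.0007 tool o [ 0.0124 -0.0007  0.1382] z [-0.1881  0.0102 -0.9821] world o [0.6316 0.1066 0.1484] zw [-0.1089 -0.1683  0.9797] tiltdeg 11.6 cupmid tool [-0.0135  0.0007  0.0031]
16 x [0.0123, -0.0143, 0.0174] [-0.0001, -0.004, -0.0] | deg/row 0.72 mm/row 5.1
 mid [0.617 0.122 0.258] end [0.607 0.148 0.228] err 0.0002
```

>>> apply_moves(
  steps=[
    [[0.006, -0.007, 0.0087], [0, -0.002, 0], 0],
    [[0.0123, -0.0143, 0.0174], [0, -0.004, 0], 0],
    [[0.0123, -0.0143, 0.0174], [0, -0.004, 0], 0],
    [[0.0123, -0.0143, 0.0174], [0, -0.004, 0], 0],
    [[0.0123, -0.0143, 0.0174], [0, -0.004, 0], 0],
    [[0.0123, -0.0143, 0.0174], [0, -0.004, 0], 0],
    [[0.0123, -0.0143, 0.0174], [0, -0.004, 0], 0],
    [[0.0123, -0.0143, 0.0174], [0, -0.004, 0], 0],
  ],
)

```text
clock: 8.65
eef_pos: [0.618, 0.1197, 0.2612]
tool_rot: [0.887, 0.46, -0.034, 0.022]
ft_force: [-0.9, 0.4, -6.4]
grip_width: 0.0358
grasp_force: 59.3
```

>>> apply_moves(
  steps=[
    [[0.0123, -0.0143, 0.0174], [0, -0.004, 0], 0],
    [[0.0123, -0.0143, 0.0174], [0, -0.004, 0], 0],
    [[0.0123, -0.0143, 0.0174], [0, -0.004, 0], 0],
    [[0.0123, -0.0143, 0.0174], [0, -0.004, 0], 0],
    [[0.0123, -0.0143, 0.0174], [0, -0.004, 0], 0],
    [[0.0123, -0.0143, 0.0174], [0, -0.004, 0], 0],
    [[0.006, -0.007, 0.0087], [0, -0.002, 0], 0],
    [[0, 0, 0], [0, 0, 0], 0],
  ],
)

```text
clock: 9.32
eef_pos: [0.6102, 0.1413, 0.2361]
tool_rot: [0.884, 0.459, -0.071, 0.04]
ft_force: [-0.5, 0.6, -5.2]
grip_width: 0.0361
grasp_force: 59.3
```

```bash
python3 -c "
from tw import *
inhand([-.19,0,-1])
place(.07,0,8)"
```

```text
t 9.32 p [0.6102 0.1413 0.2361] z [-0.089 -0.136 -0.987] y [ 0.818 -0.575  0.006] q [ 0.28  0.62  0.61  1.69 -0.11  2.47] F [-0.5  0.6 -5.2] w 0.0361 59.3
fit 9295 0.0007 tool o [ 0.0208 -0.0005  0.137 ] z [-0.2404  0.0085 -0.9706] world o [0.6095 0.1398 0.0976] zw [-0.0435 -0.0667  0.9968] tiltdeg 4.6 cupmid tool [-0.0122  0.0007  0.0035]
8 x [0.0051, -0.0041, 0.0172] [-0.0001, -0.0032, -0.0] | deg/row 0.58 mm/row 3.7
 mid [0.609 0.144 0.222] end [0.607 0.147 0.208] err 0.0001
```

>>> apply_moves(
  steps=[
    [[0.0051, -0.0041, 0.015], [0, -0.0036, 0], 0],
    [[0.0051, -0.0041, 0.015], [0, -0.0036, 0], 0],
    [[0.0051, -0.0041, 0.015], [0, -0.0036, 0], 0],
    [[0.0051, -0.0041, 0.015], [0, -0.0036, 0], 0],
    [[0.0051, -0.0041, 0.015], [0, -0.0036, 0], 0],
    [[0.0051, -0.0041, 0.015], [0, -0.0036, 0], 0],
    [[0.0051, -0.0041, 0.015], [0, -0.0036, 0], 0],
    [[0, 0, 0], [0, 0, 0], 0],
  ],
)

```text
clock: 10.03
eef_pos: [0.6073, 0.1467, 0.2137]
tool_rot: [0.881, 0.457, -0.106, 0.058]
ft_force: [-0.5, 0.3, -6.2]
grip_width: 0.0358
grasp_force: 59.4
```

```bash
python3 -c "
from tw import *
inhand([-.24,0,-1])
place(.068,0,8)
W=np.load('pics/wrist.npz')['W'].reshape(-1,3)
z=W[(np.hypot(*(W[:,:2]-AX[:2]).T)<.066)&(W[:,2]<.08)&(W[:,2]>.055)][:,2];print(np.median(z),len(z))
"
```

```text
t 10.03 p [0.6073 0.1467 0.2137] z [-0.134 -0.2   -0.971] y [ 0.818 -0.575  0.005] q [ 0.31  0.68  0.65  1.74 -0.15  2.51] F [-0.5  0.3 -6.2] w 0.0358 59.4
fit 15412 0.0042 tool o [ 0.0368 -0.0025  0.1362] z [-0.1642 -0.0065 -0.9864] world o [0.6075 0.1501 0.0726] zw [0.0352 0.0706 0.9969] tiltdeg 4.5 cupmid tool [ 0.0142 -0.0034  0.0006]
8 x [-0.0157, 0.0022, 0.007] [0.0005, 0.0031, -0.0001] | deg/row 0.57 mm/row 3.5
 mid [0.601 0.134 0.212] end [0.595 0.122 0.208] err 0.0001
0.06841962667278206 5694
```

```bash
sed -i 's/>.008)$/>ZC)/; s/def inhand(z0,show=None)/def inhand(z0,show=None,ZC=.008)/' tw.py; python3 -c "
from tw import *
inhand([-.27,0,-1],ZC=.073)
place(.068,0,8)
"
```

```text
t 10.08 p [0.6074 0.1465 0.2142] z [-0.133 -0.2   -0.971] y [ 0.818 -0.575  0.006] q [ 0.31  0.68  0.65  1.74 -0.15  2.51] F [-0.8 -0.7 -5.4] w 0.0358 59.4
fit 9553 0.0018 tool o [ 0.0343 -0.0017  0.1331] z [-0.1891  0.001  -0.982 ] world o [0.6075 0.1482 0.0768] zw [0.026  0.0453 0.9986] tiltdeg 3.0 cupmid tool [ 0.0083 -0.0016 -0.002 ]
8 x [-0.0118, 0.0009, 0.0088] [0.0002, 0.002, -0.0] | deg/row 0.36 mm/row 2.9
 mid [0.602 0.137 0.21 ] end [0.596 0.128 0.205] err 0.0001
```

```bash
sed -i 's/x0=np.r_\[-.1375\*zt/x0=np.r_[cm-.1375*zt/; s/ZC=.008):/ZC=.008,cm=np.zeros(3),b=.06,lo=-.02):/; s/max(1)<.06)&(l\[:,2\]>-.02)/max(1)<b)\&(l[:,2]>lo)/' tw.py; python3 -c "
from tw import *
import tw
for z in(-.24,-.28):inhand([z,0,-1],ZC=.076,cm=np.array([-.0122,.0007,.0035]),b=.046,lo=-.005)
place(.068,0,8)
W=np.load('pics/wrist.npz')['W'].reshape(-1,3)
cloud('scene')
h=np.r_[.602,.142];P=pts(.0755,.26,h,.07,('scene',))[0]
P=P[(P[:,2]<.17)];x,m=trophy_fit(P,np.r_[.602,.142,.074,0,0,np.radians(35)]);print(len(P),x[:3].round(4),R.from_rotvec(x[3:]).as_matrix()[:,2].round(4),m)
"
```

```text
t 10.13 p [0.6076 0.1463 0.2147] z [-0.132 -0.199 -0.971] y [ 0.818 -0.575  0.007] q [ 0.31  0.68  0.65  1.74 -0.15  2.51] F [-0.7  0.1 -4.8] w 0.0357 59.5
fit 9489 0.0007 tool o [ 0.0257 -0.0004  0.1361] z [-0.2707  0.0081 -0.9626] world o [0.6036 0.1398 0.0765] zw [-0.0175 -0.0275  0.9995] tiltdeg 1.9 cupmid tool [-0.0115  0.0007  0.0037]
t 10.18 p [0.6077 0.1462 0.2151] z [-0.132 -0.199 -0.971] y [ 0.818 -0.575  0.007] q [ 0.31  0.68  0.65  1.74 -0.15  2.51] F [ 0.5  0.  -4.8] w 0.0357 59.5
fit 9587 0.0007 tool o [ 0.0263 -0.0004  0.1359] z [-0.2743  0.0082 -0.9616] world o [0.6042 0.1402 0.0769] zw [-0.0204 -0.0309  0.9993] tiltdeg 2.1 cupmid tool [-0.0114  0.0007  0.0037]
8 x [0.0009, -0.0008, 0.0059] [-0.0, -0.0015, -0.0] | deg/row 0.27 mm/row 1.2
 mid [0.607 0.146 0.211] end [0.606 0.146 0.206] err 0.0001
1118 [0.6053 0.1421 0.0772] [-0.0281 -0.0295  0.9992] 0.001175356061516784
```

>>> apply_moves(
  steps=[
    [[0.0009, -0.0008, 0.0062], [0, -0.0016, 0], 0],
    [[0.0009, -0.0008, 0.0062], [0, -0.0016, 0], 0],
    [[0.0009, -0.0008, 0.0062], [0, -0.0016, 0], 0],
    [[0.0009, -0.0008, 0.0062], [0, -0.0016, 0], 0],
    [[0.0009, -0.0008, 0.0062], [0, -0.0016, 0], 0],
    [[0.0009, -0.0008, 0.0062], [0, -0.0016, 0], 0],
    [[0.0009, -0.0008, 0.0062], [0, -0.0016, 0], 0],
    [[0, 0, 0], [0, 0, 0], 0],
  ],
)

```text
clock: 10.95
eef_pos: [0.6067, 0.1466, 0.2073]
tool_rot: [0.879, 0.456, -0.119, 0.067]
ft_force: [2.1, 1.7, 0.1]
grip_width: 0.0358
grasp_force: 60.6
```

```bash
python3 -c "
from tw import *
inhand([-.28,0,-1],ZC=.074,cm=np.array([-.0114,.0007,.0035]),b=.046,lo=-.004)
place(.068,0,8)
cloud('scene')
P=pts(.0735,.16,(.602,.14),.07,('scene',))[0]
x,m=trophy_fit(P,np.r_[.602,.14,.069,0,0,np.radians(35)]);print(len(P),x[:3].round(4),R.from_rotvec(x[3:]).as_matrix()[:,2].round(4),m)
"
```

```text
t 10.95 p [0.6067 0.1466 0.2073] z [-0.149 -0.226 -0.963] y [ 0.818 -0.575  0.008] q [ 0.32  0.71  0.67  1.76 -0.17  2.53] F [2.1 1.7 0.1] w 0.0358 60.6
fit 9622 0.0006 tool o [ 0.0293 -0.0004  0.1352] z [-0.2931  0.0082 -0.9561] world o [0.6024 0.1393 0.0693] zw [-0.0132 -0.0189  0.9997] tiltdeg 1.3 cupmid tool [-0.011   0.0007  0.0037]
8 x [-0.0003, -0.0, 0.0011] [-0.0, -0.0009, -0.0] | deg/row 0.16 mm/row 0.2
 mid [0.606 0.146 0.207] end [0.606 0.146 0.206] err 0.0
1066 [0.6026 0.1399 0.0693] [-0.0163 -0.0119  0.9998] 0.001229477941110644
```

>>> apply_moves(
  steps=[
    [[-0.0004, 0, 0.002], [0, -0.0015, 0], 0],
    [[-0.0004, 0, 0.002], [0, -0.0015, 0], 0],
    [[-0.0004, 0, 0.002], [0, -0.0015, 0], 0],
    [[0, 0, 0], [0, 0, 0], 0],
    [[0, 0, 0], [0, 0, 0], 0.45],
    [[0, 0, 0], [0, 0, 0], 0.55],
    [[0, 0, 0], [0, 0, 0], 0.8],
    [[0, 0, 0], [0, 0, 0], 1],
  ],
)

```text
clock: 11.72
eef_pos: [0.6056, 0.1448, 0.2049]
tool_rot: [0.878, 0.455, -0.128, 0.07]
ft_force: [-0.2, 0.2, -0.3]
grip_width: 0.0694
grasp_force: 0.0
```

>>> apply_moves(
  steps=[
    [[0, 0, 0], [0, 0, 0], 1],
    [[0, 0, 0], [0, 0, 0], 1],
    [[0, 0, 0], [0, 0, 0], 1],
    [[0, 0, -0.05], [0, 0, 0], 1],
    [[0, 0, -0.1], [0, 0, 0], 1],
    [[0, 0, -0.15], [0, 0, 0], 1],
    [[0, 0, -0.15], [0, 0, 0], 1],
    [[0, 0, -0.15], [0, 0, 0], 1],
  ],
)

```text
clock: 12.38
eef_pos: [0.6418, 0.1757, 0.3033]
tool_rot: [0.88, 0.458, -0.103, 0.072]
ft_force: [134.5, 37.4, 6.9]
grip_width: 0.0853
grasp_force: 0.0
```

```bash
python3 -c "
from tw import *
st();cloud('scene','s2.png');cloud('top','t2.png')
for n in ('scene','top'):
  P=pts(.0735,.24,(.602,.14),.07,(n,))[0]
  x,m=trophy_fit(P,np.r_[.602,.14,.069,0,0,np.radians(35)]);print(len(P),x[:3].round(4),R.from_rotvec(x[3:]).as_matrix()[:,2].round(4),m)
  h=pts(.095,.118,(.65,.29),.04,(n,))[0].mean(0);print('handle',h)
"
```

```text
t 12.38 p [0.6418 0.1757 0.3033] z [-0.115 -0.221 -0.968] y [ 0.821 -0.569  0.033] q [ 0.35  0.88  1.28  2.15 -0.17  2.54] F [134.5  37.4   6.9] w 0.0853 0.0
1586 [0.6025 0.14   0.0687] [-0.0082  0.0047  1.    ] 0.0010551410893567537
handle [0.65483257 0.29219885 0.10642096]
987 [0.5998 0.1361 0.067 ] [0.0142 0.006  0.9999] 0.0015893852886412763
handle [nan nan nan]<string>:7: RuntimeWarning: Mean of empty slice.
  ret = um.true_divide(
```

>>> apply_moves(
  steps=[
    [[0, 0, 0.0], [0, 0.02, 0], 1],
    [[0, 0, 0], [0, 0.03, 0], 1],
    [[0, 0, 0], [0, 0.03, 0], 1],
    [[0, 0, 0], [0, 0.03, 0], 1],
    [[0, 0, 0], [0, 0.02, 0], 1],
    [[0, 0, 0], [0, 0, 0], 1],
    [[0, 0, 0], [0, 0, 0], 1],
    [[0, 0, 0], [0, 0, 0], 1],
  ],
)

```text
clock: 13.15
eef_pos: [0.6428, 0.1755, 0.3003]
tool_rot: [0.883, 0.463, 0.071, -0.021]
ft_force: [0.8, 0.6, -0.3]
grip_width: 0.0855
grasp_force: 0.0
```

```bash
python3 -c "
from tw import *
st();cloud('scene','s3.png');cloud('top','t3.png')
for n in ('scene','top'):
  P=pts(.0735,.22,(.602,.14),.07,(n,))[0]
  x,m=trophy_fit(P,np.r_[.602,.14,.069,0,0,np.radians(35)]);print(len(P),x[:3].round(4),R.from_rotvec(x[3:]).as_matrix()[:,2].round(4),m)
"
```

```text
t 13.15 p [0.6428 0.1755 0.3003] z [ 0.107  0.103 -0.989] y [ 0.821 -0.57   0.029] q [0.23 0.47 0.53 1.51 0.08 2.41] F [ 0.8  0.6 -0.3] w 0.0855 0.0
1309 [0.6028 0.1399 0.0687] [-0.0092  0.0061  0.9999] 0.0010778025696544808
299 [0.6056 0.1266 0.065 ] [-0.0057  0.0684  0.9976] 0.0016750187380480397
```

View pics/s3.png

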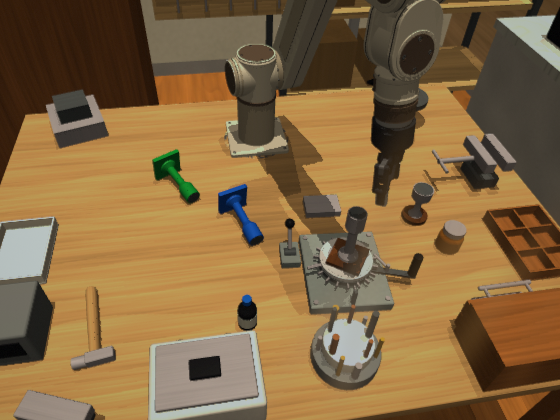

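The trophy stands on the platter at (357,240) in the scene view, and the jaws are clear of it. Next is the pump handle at (416,265). I'll straddle it with the jaws partly open.

```bash
python3 - <<'E'
from plan import *
Rt=tool(82,78)
c=rows([.6525,.291,.20],Rt,8)
rows([.6525,.291,.08],Rt,8,cur=c)
E
```

```text
8 x [0.0573, -0.0236, 0.0727] [0.0044, 0.0028, -0.0181] | deg/row 3.39 mm/row 19.1
 mid [0.655 0.232 0.249] end [0.652 0.291 0.2  ] err 0.0001
8 x [-0.0156, 0.0, 0.0734] [-0.0, -0.0, 0.0] | deg/row 0.0 mm/row 15.0
 mid [0.652 0.291 0.14 ] end [0.653 0.291 0.08 ] err 0.0001
```

>>> apply_moves(
  steps=[
    [[0.0573, -0.0236, 0.0727], [0.0044, 0.0028, -0.0181], 1],
    [[0.0573, -0.0236, 0.0727], [0.0044, 0.0028, -0.0181], 1],
    [[0.0573, -0.0236, 0.0727], [0.0044, 0.0028, -0.0181], 1],
    [[0.0573, -0.0236, 0.0727], [0.0044, 0.0028, -0.0181], 1],
    [[0.0573, -0.0236, 0.0727], [0.0044, 0.0028, -0.0181], 1],
    [[0.0573, -0.0236, 0.0727], [0.0044, 0.0028, -0.0181], 1],
    [[0.0573, -0.0236, 0.0727], [0.0044, 0.0028, -0.0181], 1],
    [[0.0573, -0.0236, 0.0727], [0.0044, 0.0028, -0.0181], 1],
  ],
)

```text
clock: 13.92
eef_pos: [0.6523, 0.2919, 0.1985]
tool_rot: [0.749, 0.654, 0.079, -0.069]
ft_force: [-0.2, -1.2, -0.6]
grip_width: 0.0852
grasp_force: 0.0
```

```bash
python3 - <<'E'
from plan import *
st();im,W=cloud('wrist','w3.png')
W=W.reshape(-1,3);P=W[(W[:,2]>.10)&(W[:,2]<.118)&(np.hypot(W[:,0]-.6525,W[:,1]-.291)<.03)];print(len(P),P.mean(0) if len(P) else 0)
rows([.6525,.291,.08],tool(82,78),8)
E
```

```text
t 13.92 p [0.6523 0.2919 0.1985] z [ 0.027  0.207 -0.978] y [ 0.991 -0.136 -0.001] q [0.34 0.61 0.5  1.36 0.19 2.05] F [-0.2 -1.2 -0.6] w 0.0852 0.0
577 [0.65204767 0.29372698 0.10953415]
8 x [-0.0166, 0.0017, 0.0699] [-0.0003, -0.0, 0.0003] | deg/row 0.08 mm/row 14.4
 mid [0.651 0.293 0.137] end [0.652 0.291 0.08 ] err 0.0001
```

View pics/w3.png

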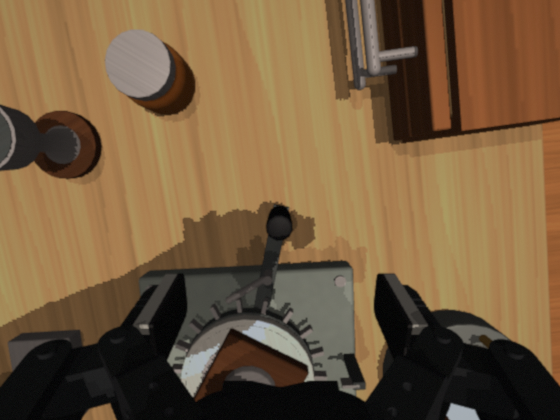

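The handle is at (280,222), centred between the jaws. Going down.

>>> apply_moves(
  steps=[
    [[-0.0166, 0.0, 0.0699], [0, 0, 0], 1],
    [[-0.0166, 0.0, 0.0699], [0, 0, 0], 1],
    [[-0.0166, 0.0, 0.0699], [0, 0, 0], 1],
    [[-0.0166, 0.0, 0.0699], [0, 0, 0], 0.9],
    [[-0.0166, 0.0, 0.0699], [0, 0, 0], 0.7],
    [[-0.0166, 0.0, 0.0699], [0, 0, 0], 0.6],
    [[-0.0166, 0.0, 0.0699], [0, 0, 0], 0.5],
    [[-0.0166, 0.0, 0.0699], [0, 0, 0], 0.42],
  ],
)

```text
clock: 14.63
eef_pos: [0.652, 0.288, 0.0843]
tool_rot: [0.751, 0.652, 0.079, -0.069]
ft_force: [0.2, -0.0, 0.6]
grip_width: 0.036
grasp_force: 0.0
```

```bash
cat >> plan.py <<'E'
def lev(phi,n,over=0.,r=.165,z=.08):
    "to lever angle phi (rad), along tool axes"
    a=np.radians(71.3)+phi;t=np.array([-np.sin(a),np.cos(a),0])
    p=np.r_[AX[:2]+[0,.0015]+r*np.array([np.cos(a),np.sin(a)]),z]+over*t
    o=bot.get_obs();return rows(p,R.from_quat(o['tool_rot']),n)
E
python3 - <<'E'
from plan import *
st();lev(0,8);lev(.25,8);lev(.49,16,.006);lev(.49,8,.008)
E
```

```text
t 14.63 p [0.652  0.288  0.0843] z [ 0.029  0.207 -0.978] y [ 0.99 -0.14 -0.  ] q [0.33 0.66 0.29 1.1  0.19 2.05] F [ 0.2 -0.   0.6] w 0.036 0.0
8 x [0.0029, 0.0001, 0.0034] [0.0, 0.0, 0.0] | deg/row 0.0 mm/row 0.9
 mid [0.653 0.291 0.082] end [0.653 0.294 0.08 ] err 0.0001
8 x [0.0044, -0.0256, 0.0037] [0.0, 0.0, 0.0] | deg/row 0.0 mm/row 5.2
 mid [0.632 0.295 0.082] end [0.613 0.302 0.08 ] err 0.0
16 x [-0.0006, -0.0267, 0.0013] [0.0, 0.0, 0.0] | deg/row 0.0 mm/row 5.3
 mid [0.61  0.294 0.082] end [0.567 0.299 0.08 ] err 0.0002
8 x [-0.0015, -0.0547, 0.0025] [0.0, 0.0, 0.0] | deg/row 0.0 mm/row 11.0
 mid [0.609 0.293 0.082] end [0.565 0.299 0.08 ] err 0.0001
```

>>> apply_moves(
  steps=[
    [[0.0044, -0.0256, 0.0037], [0, 0, 0], 0.3],
    [[0.0044, -0.0256, 0.0037], [0, 0, 0], 0.3],
    [[0.0044, -0.0256, 0.0037], [0, 0, 0], 0.3],
    [[0.0044, -0.0256, 0.0037], [0, 0, 0], 0.3],
    [[0.0044, -0.0256, 0.0037], [0, 0, 0], 0.3],
    [[0.0044, -0.0256, 0.0037], [0, 0, 0], 0.3],
    [[0.0044, -0.0256, 0.0037], [0, 0, 0], 0.3],
    [[0.0044, -0.0256, 0.0037], [0, 0, 0], 0.3],
  ],
)

```text
clock: 15.3
eef_pos: [0.6125, 0.3014, 0.0822]
tool_rot: [0.751, 0.652, 0.081, -0.068]
ft_force: [2.3, -1.5, 2.1]
grip_width: 0.0257
grasp_force: 1.1
```

```bash
python3 - <<'E'
from plan import *
st();lev(.49,8,.004)
E
```

```text
t 15.3 p [0.6125 0.3014 0.0822] z [ 0.032  0.208 -0.978] y [ 0.99  -0.14   0.003] q [0.37 0.6  0.17 1.03 0.18 2.09] F [ 2.3 -1.5  2.1] w 0.0257 1.1
8 x [-0.0052, -0.0266, 0.0002] [0.0, 0.0, 0.0] | deg/row 0.0 mm/row 5.4
 mid [0.591 0.3   0.081] end [0.569 0.299 0.08 ] err 0.0001
```

>>> apply_moves(
  steps=[
    [[-0.003, -0.0266, 0], [0, 0, 0], 0.3],
    [[-0.003, -0.0266, 0], [0, 0, 0], 0.3],
    [[-0.005, -0.0266, 0], [0, 0, 0], 0.3],
    [[-0.005, -0.0266, 0], [0, 0, 0], 0.3],
    [[-0.006, -0.0266, 0], [0, 0, 0], 0.3],
    [[-0.006, -0.0266, 0], [0, 0, 0], 0.3],
    [[-0.007, -0.0266, 0], [0, 0, 0], 0.3],
    [[-0.007, -0.0266, 0], [0, 0, 0], 0.3],
  ],
)

```text
clock: 15.97
eef_pos: [0.5692, 0.2991, 0.0796]
tool_rot: [0.751, 0.652, 0.08, -0.068]
ft_force: [18.2, 4.4, -5.4]
grip_width: 0.0254
grasp_force: 8.7
```

```bash
cat > see.py <<'E'
from plan import *
def see():
    st();cloud('scene');cloud('top')
    P=pts(.0735,.22,(.602,.14),.07,('scene',))[0]
    x,m=trophy_fit(P,np.r_[.602,.14,.069,0,0,np.radians(35)]);print('trophy',x[:3].round(4),R.from_rotvec(x[3:]).as_matrix()[:,2].round(4))
    for n,c in(('scene',[.602,.1374]),('top',[.5985,.1345])):
        W=np.load(f'pics/{n}.npz')['W'].reshape(-1,3)
        r=np.hypot(*(W[:,:2]-c).T);a=np.degrees(np.arctan2(W[:,1]-c[1],W[:,0]-c[0]))+4.5
        s=(r>.085)&(r<.099)&(W[:,2]>.056)&(W[:,2]<.067)&(abs(a)<110)
        h,e=np.histogram(a[s],np.arange(-110,111,4));i=[(int(e[j])+2,int(h[j])) for j in np.argsort(-h)[:5] if h[j]];print(n,'pointer hist',i)
        s=(r>.15)&(r<.185)&(W[:,2]>.045)&(W[:,2]<.115)&(a>60)&(a<120)&(W[:,2]>.1);print(' handle',s.sum(),np.median(a[s])-4.5 if s.any() else None)
E
python3 -c "
from see import *
see()"
```

```text
t 15.97 p [0.5692 0.2991 0.0796] z [ 0.032  0.208 -0.978] y [ 0.99  -0.14   0.002] q [0.4  0.52 0.03 0.97 0.18 2.12] F [18.2  4.4 -5.4] w 0.0254 8.7
trophy [0.6018 0.1409 0.0686] [-0.0071  0.0065  1.    ]
scene pointer hist [(-60, 9), (-64, 7), (108, 2), (0, 1)]
 handle 30 94.03561247511297
top pointer hist [(-60, 10), (-64, 4), (-56, 1), (108, 1)]
 handle 0 None
```

Stop reached (18 N). The pointer is at about −60°, i.e. three teeth left. Returning.

```bash
cat >> plan.py <<'E'
def stroke(phis,n,over):
    o=bot.get_obs();c=(o['eef_pos'],R.from_quat(o['tool_rot']))
    for k,ph in enumerate(phis):
        a=np.radians(71.3)+ph;t=np.array([-np.sin(a),np.cos(a),0])
        p=np.r_[AX[:2]+[0,.0015]+.165*np.array([np.cos(a),np.sin(a)]),.08]+(over*t if k==len(phis)-1 else 0)
        c=rows(p,c[1],n,cur=c)
E
python3 -c "
from plan import *
stroke([.25,0],4,-.001)"
```

```text
4 x [0.0108, 0.0527, 0.0021] [0.0, 0.0, 0.0] | deg/row 0.0 mm/row 10.8
 mid [0.591 0.3   0.08 ] end [0.613 0.302 0.08 ] err 0.0
4 x [-0.0033, 0.0526, -0.0006] [0.0, 0.0, 0.0] | deg/row 0.0 mm/row 10.5
 mid [0.633 0.298 0.08 ] end [0.654 0.293 0.08 ] err 0.0
```

>>> apply_moves(
  steps=[
    [[0.0108, 0.0527, 0.0021], [0, 0, 0], 0.3],
    [[0.0108, 0.0527, 0.0021], [0, 0, 0], 0.3],
    [[0.0108, 0.0527, 0.0021], [0, 0, 0], 0.3],
    [[0.0108, 0.0527, 0.0021], [0, 0, 0], 0.3],
    [[-0.0033, 0.0526, -0.0006], [0, 0, 0], 0.3],
    [[-0.0033, 0.0526, -0.0006], [0, 0, 0], 0.3],
    [[-0.0033, 0.0526, -0.0006], [0, 0, 0], 0.3],
    [[-0.0033, 0.0526, -0.0006], [0, 0, 0], 0.3],
  ],
)

```text
clock: 16.73
eef_pos: [0.6515, 0.2926, 0.078]
tool_rot: [0.751, 0.652, 0.078, -0.07]
ft_force: [0.2, 0.7, 0.0]
grip_width: 0.0256
grasp_force: 0.0
```

```bash
python3 -c "
from see import *
see();stroke([.12,.25],4,0)"
```

```text
t 16.73 p [0.6515 0.2926 0.078 ] z [ 0.025  0.206 -0.978] y [ 0.99  -0.14  -0.004] q [0.34 0.67 0.29 1.1  0.19 2.06] F [0.2 0.7 0. ] w 0.0256 0.0
trophy [0.602  0.1406 0.0685] [-0.0083  0.0079  0.9999]
scene pointer hist [(-60, 10), (-64, 9), (84, 2), (0, 1), (80, 1)]
 handle 39 63.6902049906725
top pointer hist [(-60, 11), (-64, 3), (-56, 1)]
 handle 0 None
4 x [0.0051, -0.0238, -0.0016] [0.0, 0.0, 0.0] | deg/row 0.0 mm/row 4.9
 mid [0.643 0.296 0.079] end [0.634 0.299 0.08 ] err 0.0
4 x [0.0, -0.0268, 0.0001] [0.0, 0.0, 0.0] | deg/row 0.0 mm/row 5.4
 mid [0.623 0.3   0.08 ] end [0.613 0.302 0.08 ] err 0.0
```

>>> apply_moves(
  steps=[
    [[0.005, -0.024, -0.0016], [0, 0, 0], 0.3],
    [[0.005, -0.024, -0.0016], [0, 0, 0], 0.3],
    [[0.005, -0.024, -0.0016], [0, 0, 0], 0.3],
    [[0.005, -0.024, -0.0016], [0, 0, 0], 0.3],
    [[0, -0.0268, 0], [0, 0, 0], 0.3],
    [[0, -0.0268, 0], [0, 0, 0], 0.3],
    [[0, -0.0268, 0], [0, 0, 0], 0.3],
    [[0, -0.0268, 0], [0, 0, 0], 0.3],
  ],
)

```text
clock: 17.5
eef_pos: [0.6132, 0.3033, 0.0822]
tool_rot: [0.75, 0.652, 0.08, -0.069]
ft_force: [2.9, 2.2, -0.1]
grip_width: 0.0257
grasp_force: 1.2
```

>>> apply_moves(
  steps=[
    [[-0.003, -0.0266, 0], [0, 0, 0], 0.3],
    [[-0.003, -0.0266, 0], [0, 0, 0], 0.3],
    [[-0.005, -0.0266, 0], [0, 0, 0], 0.3],
    [[-0.005, -0.0266, 0], [0, 0, 0], 0.3],
    [[-0.006, -0.0266, 0], [0, 0, 0], 0.3],
    [[-0.006, -0.0266, 0], [0, 0, 0], 0.3],
    [[-0.007, -0.0266, 0], [0, 0, 0], 0.3],
    [[-0.007, -0.0266, 0], [0, 0, 0], 0.3],
  ],
)

```text
clock: 18.17
eef_pos: [0.5696, 0.3002, 0.0799]
tool_rot: [0.751, 0.652, 0.08, -0.069]
ft_force: [3.5, -0.2, 2.8]
grip_width: 0.0259
grasp_force: 4.1
```

```bash
python3 -c "
from see import *
see();stroke([.25,0],4,-.001)"
```

```text
t 18.17 p [0.5696 0.3002 0.0799] z [ 0.03   0.207 -0.978] y [ 0.99 -0.14  0.  ] q [0.4  0.52 0.03 0.97 0.18 2.12] F [ 3.5 -0.2  2.8] w 0.0259 4.1
trophy [0.601  0.1415 0.0686] [-0.0091  0.0052  0.9999]
scene pointer hist [(-40, 13), (-44, 6), (-4, 1), (108, 1)]
 handle 31 93.83380761532304
top pointer hist [(-40, 9), (-44, 4), (-36, 1)]
 handle 0 None
4 x [0.0092, 0.0527, 0.002] [0.0, 0.0, 0.0] | deg/row 0.0 mm/row 10.7
 mid [0.591 0.301 0.08 ] end [0.613 0.302 0.08 ] err 0.0
4 x [-0.0033, 0.0525, -0.0006] [0.0, 0.0, 0.0] | deg/row 0.0 mm/row 10.5
 mid [0.633 0.298 0.08 ] end [0.654 0.293 0.08 ] err 0.0
```

>>> apply_moves(
  steps=[
    [[0.0092, 0.0527, 0.002], [0, 0, 0], 0.3],
    [[0.0092, 0.0527, 0.002], [0, 0, 0], 0.3],
    [[0.0092, 0.0527, 0.002], [0, 0, 0], 0.3],
    [[0.0092, 0.0527, 0.002], [0, 0, 0], 0.3],
    [[-0.0033, 0.0526, -0.0006], [0, 0, 0], 0.3],
    [[-0.0033, 0.0526, -0.0006], [0, 0, 0], 0.3],
    [[-0.0033, 0.0526, -0.0006], [0, 0, 0], 0.3],
    [[-0.0033, 0.0526, -0.0006], [0, 0, 0], 0.3],
  ],
)

```text
clock: 18.93
eef_pos: [0.6526, 0.2927, 0.0782]
tool_rot: [0.751, 0.652, 0.077, -0.07]
ft_force: [-0.1, 0.7, 0.3]
grip_width: 0.0259
grasp_force: 0.0
```

>>> apply_moves(
  steps=[
    [[0.005, -0.024, -0.0016], [0, 0, 0], 0.3],
    [[0.005, -0.024, -0.0016], [0, 0, 0], 0.3],
    [[0.005, -0.024, -0.0016], [0, 0, 0], 0.3],
    [[0.005, -0.024, -0.0016], [0, 0, 0], 0.3],
    [[0, -0.0268, 0], [0, 0, 0], 0.3],
    [[0, -0.0268, 0], [0, 0, 0], 0.3],
    [[0, -0.0268, 0], [0, 0, 0], 0.3],
    [[0, -0.0268, 0], [0, 0, 0], 0.3],
  ],
)

```text
clock: 19.6
eef_pos: [0.6141, 0.3034, 0.0823]
tool_rot: [0.75, 0.652, 0.08, -0.069]
ft_force: [2.6, 2.7, -0.7]
grip_width: 0.0257
grasp_force: 1.2
```

>>> apply_moves(
  steps=[
    [[-0.003, -0.0266, 0], [0, 0, 0], 0.3],
    [[-0.003, -0.0266, 0], [0, 0, 0], 0.3],
    [[-0.005, -0.0266, 0], [0, 0, 0], 0.3],
    [[-0.005, -0.0266, 0], [0, 0, 0], 0.3],
    [[-0.006, -0.0266, 0], [0, 0, 0], 0.3],
    [[-0.006, -0.0266, 0], [0, 0, 0], 0.3],
    [[-0.007, -0.0266, 0], [0, 0, 0], 0.3],
    [[-0.007, -0.0266, 0], [0, 0, 0], 0.3],
  ],
)

```text
clock: 20.27
eef_pos: [0.5706, 0.3004, 0.0801]
tool_rot: [0.751, 0.652, 0.08, -0.069]
ft_force: [2.3, 1.2, 1.6]
grip_width: 0.0257
grasp_force: 1.2
```

```bash
python3 -c "
from see import *
see();stroke([.25,0],4,-.001)"
```

```text
t 20.27 p [0.5706 0.3004 0.0801] z [ 0.03   0.207 -0.978] y [ 0.99 -0.14  0.  ] q [0.4  0.53 0.04 0.97 0.18 2.12] F [2.3 1.2 1.6] w 0.0257 1.2
trophy [0.5997 0.1419 0.0686] [-0.0085  0.006   0.9999]
scene pointer hist [(-20, 11), (-24, 6), (0, 2), (108, 1)]
 handle 32 93.4724287667355
top pointer hist [(-20, 11), (-24, 4)]
 handle 0 None
4 x [0.0091, 0.0522, 0.002] [0.0, 0.0, 0.0] | deg/row 0.0 mm/row 10.6
 mid [0.591 0.301 0.08 ] end [0.613 0.302 0.08 ] err 0.0
4 x [-0.0033, 0.0526, -0.0007] [0.0, 0.0, 0.0] | deg/row 0.0 mm/row 10.5
 mid [0.633 0.298 0.08 ] end [0.654 0.293 0.08 ] err 0.0
```

>>> apply_moves(
  steps=[
    [[0.0092, 0.0522, 0.002], [0, 0, 0], 0.3],
    [[0.0092, 0.0522, 0.002], [0, 0, 0], 0.3],
    [[0.0092, 0.0522, 0.002], [0, 0, 0], 0.3],
    [[0.0092, 0.0522, 0.002], [0, 0, 0], 0.3],
    [[-0.0033, 0.0526, -0.0006], [0, 0, 0], 0.3],
    [[-0.0033, 0.0526, -0.0006], [0, 0, 0], 0.3],
    [[-0.0033, 0.0526, -0.0006], [0, 0, 0], 0.3],
    [[-0.0033, 0.0526, -0.0006], [0, 0, 0], 0.3],
  ],
)

```text
clock: 21.03
eef_pos: [0.6536, 0.2929, 0.0784]
tool_rot: [0.751, 0.652, 0.078, -0.07]
ft_force: [0.0, 0.0, 0.9]
grip_width: 0.0254
grasp_force: 3.8
```

>>> apply_moves(
  steps=[
    [[0.005, -0.024, -0.0016], [0, 0, 0], 0.3],
    [[0.005, -0.024, -0.0016], [0, 0, 0], 0.3],
    [[0.005, -0.024, -0.0016], [0, 0, 0], 0.3],
    [[0.005, -0.024, -0.0016], [0, 0, 0], 0.3],
    [[0, -0.0268, 0], [0, 0, 0], 0.3],
    [[0, -0.0268, 0], [0, 0, 0], 0.3],
    [[0, -0.0268, 0], [0, 0, 0], 0.3],
    [[0, -0.0268, 0], [0, 0, 0], 0.3],
  ],
)

```text
clock: 21.7
eef_pos: [0.6149, 0.3036, 0.0826]
tool_rot: [0.75, 0.652, 0.081, -0.069]
ft_force: [2.2, 1.3, -0.4]
grip_width: 0.0255
grasp_force: 1.2
```

>>> apply_moves(
  steps=[
    [[-0.003, -0.0266, 0], [0, 0, 0], 0.3],
    [[-0.003, -0.0266, 0], [0, 0, 0], 0.3],
    [[-0.005, -0.0266, 0], [0, 0, 0], 0.3],
    [[-0.005, -0.0266, 0], [0, 0, 0], 0.3],
    [[-0.006, -0.0266, 0], [0, 0, 0], 0.3],
    [[-0.006, -0.0266, 0], [0, 0, 0], 0.3],
    [[-0.007, -0.03, 0], [0, 0, 0], 0.3],
    [[-0.007, -0.03, 0], [0, 0, 0], 0.3],
  ],
)

```text
clock: 22.37
eef_pos: [0.57, 0.3007, 0.0804]
tool_rot: [0.751, 0.652, 0.08, -0.069]
ft_force: [2.7, -0.5, 2.0]
grip_width: 0.0257
grasp_force: 1.2
```

```bash
python3 -c "
from see import *
see();stroke([.25,0],4,-.001)"
```

```text
t 22.37 p [0.57   0.3007 0.0804] z [ 0.03   0.207 -0.978] y [ 0.99  -0.14   0.001] q [0.4  0.52 0.04 0.97 0.18 2.12] F [ 2.7 -0.5  2. ] w 0.0257 1.2
trophy [0.5984 0.142  0.0686] [-0.0081  0.0052  1.    ]
scene pointer hist [(0, 7), (-4, 4), (108, 2)]
 handle 30 94.20563436004227
top pointer hist [(0, 9), (-4, 2)]
 handle 0 None
4 x [0.0087, 0.0526, 0.0024] [0.0, 0.0, 0.0] | deg/row 0.0 mm/row 10.7
 mid [0.591 0.301 0.08 ] end [0.613 0.302 0.08 ] err 0.0
4 x [-0.0033, 0.0526, -0.0007] [0.0, 0.0, 0.0] | deg/row 0.0 mm/row 10.5
 mid [0.633 0.298 0.08 ] end [0.654 0.293 0.08 ] err 0.0
```

The pointer is at the post (−1° or so). Returning the lever, then heading to the lock.

>>> apply_moves(
  steps=[
    [[0.0087, 0.0526, 0.002], [0, 0, 0], 0.3],
    [[0.0087, 0.0526, 0.002], [0, 0, 0], 0.3],
    [[0.0087, 0.0526, 0.002], [0, 0, 0], 0.3],
    [[0.0087, 0.0526, 0.002], [0, 0, 0], 0.3],
    [[-0.0033, 0.0526, -0.0006], [0, 0, 0], 0.3],
    [[-0.0033, 0.0526, -0.0006], [0, 0, 0], 0.35],
    [[-0.0033, 0.0526, -0.0006], [0, 0, 0], 0.45],
    [[-0.0033, 0.0526, -0.0006], [0, 0, 0], 0.6],
  ],
)

```text
clock: 23.13
eef_pos: [0.6528, 0.2929, 0.0785]
tool_rot: [0.751, 0.652, 0.077, -0.07]
ft_force: [0.2, 0.1, 0.8]
grip_width: 0.0492
grasp_force: 0.0
```

```bash
python3 - <<'E'
from plan import *
o=st();Q=R.from_quat(o['tool_rot']);Rt=tool(85.5,84)
c=rows(o['eef_pos']+[0,0.005,.17],Q,8);c=rows([.46,.22,.25],Rt,8,cur=c);rows([.494,.015,.19],Rt,8,cur=c)
E
```

```text
t 23.13 p [0.6528 0.2929 0.0785] z [ 0.025  0.206 -0.978] y [ 0.99  -0.14  -0.004] q [0.34 0.67 0.3  1.1  0.19 2.06] F [0.2 0.1 0.8] w 0.0492 0.0
8 x [0.0251, -0.0009, -0.1033] [0.0, 0.0, 0.0] | deg/row 0.0 mm/row 21.3
 mid [0.653 0.295 0.164] end [0.653 0.298 0.249] err 0.0
8 x [-0.0611, -0.1142, -0.0108] [0.0002, -0.0042, -0.0024] | deg/row 0.87 mm/row 26.0
 mid [0.556 0.26  0.248] end [0.46 0.22 0.25] err 0.0001
8 x [-0.1293, 0.0313, 0.0242] [0.0, 0.0, -0.0] | deg/row 0.0 mm/row 27.0
 mid [0.477 0.118 0.22 ] end [0.494 0.015 0.19 ] err 0.0002
```

>>> apply_moves(
  steps=[
    [[0.0251, 0, -0.1033], [0, 0, 0], 0.6],
    [[0.0251, 0, -0.1033], [0, 0, 0], 0.6],
    [[0.0251, 0, -0.1033], [0, 0, 0], 0.6],
    [[0.0251, 0, -0.1033], [0, 0, 0], 0.6],
    [[0.0251, 0, -0.1033], [0, 0, 0], 0.6],
    [[0.0251, 0, -0.1033], [0, 0, 0], 0.6],
    [[0.0251, 0, -0.1033], [0, 0, 0], 0.6],
    [[0.0251, 0, -0.1033], [0, 0, 0], 0.6],
  ],
)

```text
clock: 23.8
eef_pos: [0.6532, 0.2977, 0.2496]
tool_rot: [0.751, 0.652, 0.077, -0.07]
ft_force: [1.3, 1.3, 0.2]
grip_width: 0.0512
grasp_force: 0.0
```

>>> apply_moves(
  steps=[
    [[-0.0611, -0.1142, -0.0108], [0.0002, -0.0042, -0.0024], 0.6],
    [[-0.0611, -0.1142, -0.0108], [0.0002, -0.0042, -0.0024], 0.6],
    [[-0.0611, -0.1142, -0.0108], [0.0002, -0.0042, -0.0024], 0.6],
    [[-0.0611, -0.1142, -0.0108], [0.0002, -0.0042, -0.0024], 0.6],
    [[-0.0611, -0.1142, -0.0108], [0.0002, -0.0042, -0.0024], 0.6],
    [[-0.0611, -0.1142, -0.0108], [0.0002, -0.0042, -0.0024], 0.6],
    [[-0.0611, -0.1142, -0.0108], [0.0002, -0.0042, -0.0024], 0.6],
    [[-0.0611, -0.1142, -0.0108], [0.0002, -0.0042, -0.0024], 0.6],
  ],
)

```text
clock: 24.47
eef_pos: [0.4591, 0.2193, 0.2493]
tool_rot: [0.734, 0.678, 0.038, -0.035]
ft_force: [-0.1, -1.1, 0.5]
grip_width: 0.0511
grasp_force: 0.0
```

>>> apply_moves(
  steps=[
    [[-0.1293, 0.0313, 0.0242], [0, 0, 0], 0.6],
    [[-0.1293, 0.0313, 0.0242], [0, 0, 0], 0.6],
    [[-0.1293, 0.0313, 0.0242], [0, 0, 0], 0.6],
    [[-0.1293, 0.0313, 0.0242], [0, 0, 0], 0.6],
    [[-0.1293, 0.0313, 0.0242], [0, 0, 0], 0.6],
    [[-0.1293, 0.0313, 0.0242], [0, 0, 0], 0.6],
    [[-0.1293, 0.0313, 0.0242], [0, 0, 0], 0.6],
    [[-0.1293, 0.0313, 0.0242], [0, 0, 0], 0.6],
  ],
)

```text
clock: 25.13
eef_pos: [0.4944, 0.0143, 0.1893]
tool_rot: [0.734, 0.677, 0.039, -0.036]
ft_force: [0.8, -0.2, 0.2]
grip_width: 0.051
grasp_force: 0.0
```

```bash
python3 - <<'E'
from plan import *
o=st();Rt=tool(85.5,84)
_,W=cloud('wrist');W=W.reshape(-1,3);P=W[(W[:,2]>.08)&(W[:,2]<.115)&(np.hypot(W[:,0]-.494,W[:,1]-.015)<.03)];print(len(P),P.mean(0).round(4),P.max(0).round(4),P.min(0).round(4))
s=least_squares(lambda c:np.linalg.norm(P-c,axis=1)-.013,[.494,.015,.092],loss='soft_l1',f_scale=.002).x;print('ball',s.round(4))
c=rows(np.r_[s[:2],.093]+[.002,0,0],Rt,8)
d=np.array([np.cos(.0785),-np.sin(.0785),0])
c2=rows(c[0]+d*.085,Rt,16,cur=c)
E
```

```text
t 25.13 p [0.4944 0.0143 0.1893] z [ 0.009  0.105 -0.994] y [ 0.997 -0.079  0.001] q [-0.04  0.24 -0.08  1.25  0.11  1.61] F [ 0.8 -0.2  0.2] w 0.051 0.0
796 [0.4902 0.0174 0.1009] [0.5027 0.0283 0.1071] [0.4775 0.0034 0.0892]
ball [0.4898 0.0153 0.0923]
8 x [-0.0031, -0.0019, 0.0591] [-0.0, 0.0001, -0.0002] | deg/row 0.04 mm/row 11.8
 mid [0.493 0.013 0.14 ] end [0.492 0.015 0.093] err 0.0001
16 x [0.0, 0.0266, -0.0] [-0.0, 0.0, -0.0] | deg/row 0.0 mm/row 5.3
 mid [0.534 0.012 0.093] end [0.577 0.009 0.093] err 0.0001
```

>>> apply_moves(
  steps=[
    [[-0.003, -0.002, 0.062], [0, 0, 0], 0.6],
    [[-0.003, -0.002, 0.062], [0, 0, 0], 0.6],
    [[-0.003, -0.002, 0.062], [0, 0, 0], 0.6],
    [[-0.003, -0.002, 0.062], [0, 0, 0], 0.6],
    [[-0.003, -0.002, 0.062], [0, 0, 0], 0.6],
    [[-0.003, -0.002, 0.062], [0, 0, 0], 0.6],
    [[-0.003, -0.002, 0.062], [0, 0, 0], 0.5],
    [[-0.003, -0.002, 0.062], [0, 0, 0], 0.42],
  ],
)

```text
clock: 25.85
eef_pos: [0.492, 0.0215, 0.09]
tool_rot: [0.734, 0.677, 0.039, -0.036]
ft_force: [0.5, 0.4, -0.1]
grip_width: 0.0359
grasp_force: 0.0
```

>>> apply_moves(
  steps=[
    [[0, 0.0255, 0], [0, 0, 0], 0.42],
    [[0, 0.0255, 0], [0, 0, 0], 0.42],
    [[0, 0.0255, 0], [0, 0, 0], 0.42],
    [[0, 0.0255, 0], [0, 0, 0], 0.42],
    [[0, 0.0255, 0], [0, 0, 0], 0.42],
    [[0, 0.0255, 0], [0, 0, 0], 0.42],
    [[0, 0.0255, 0], [0, 0, 0], 0.42],
    [[0, 0.0255, 0], [0, 0, 0], 0.42],
  ],
)

```text
clock: 26.52
eef_pos: [0.5354, 0.0179, 0.0918]
tool_rot: [0.734, 0.678, 0.04, -0.034]
ft_force: [0.0, -0.2, -0.7]
grip_width: 0.036
grasp_force: 0.0
```

>>> apply_moves(
  steps=[
    [[0, 0.0255, 0], [0, 0, 0], 0.42],
    [[0, 0.0255, 0], [0, 0, 0], 0.42],
    [[0, 0.0255, 0], [0, 0, 0], 0.42],
    [[0, 0.0255, 0], [0, 0, 0], 0.42],
    [[0, 0.0255, 0], [0, 0, 0], 0.42],
    [[0, 0.0255, 0], [0, 0, 0], 0.42],
    [[0, 0.0255, 0], [0, 0, 0], 0.42],
    [[0, 0.0255, 0], [0, 0, 0], 0.42],
  ],
)

```text
clock: 27.18
eef_pos: [0.5758, 0.0147, 0.0917]
tool_rot: [0.734, 0.678, 0.04, -0.034]
ft_force: [0.7, 0.2, -0.1]
grip_width: 0.036
grasp_force: 0.0
```

```bash
python3 - <<'E'
from plan import *
o=st()
_,W=cloud('wrist','w4.png');W=W.reshape(-1,3);P=W[(W[:,2]>.08)&(W[:,2]<.112)&(np.hypot(W[:,0]-.566,W[:,1]-.009)<.025)];print(len(P),P.mean(0).round(4))
E
```

```text
t 27.18 p [0.5758 0.0147 0.0917] z [ 0.013  0.105 -0.994] y [ 0.997 -0.08   0.004] q [-0.03  0.46 -0.02  1.08  0.11  1.62] F [ 0.7  0.2 -0.1] w 0.036 0.0
83 [0.557  0.0152 0.1097]
```

```bash
python3 - <<'E'
from plan import *
for n in('scene','top'):
    im,W=cloud(n);dk=im.max(2)<60
    f,cx,cy,Rm,t=cal(n)
    for nm,p in(('unl',[.49,.0153,.092]),('lock',[.5665,.009,.092])):
        q=Rm@np.array(p)+t;u,v=int(q[0]/q[2]*f+cx),int(q[1]/q[2]*f+cy);print(n,nm,u,v,W[v,u].round(3),im[v,u])
im=np.load('pics/scene.npz')['im'];b=cv2.resize(im[200:280,255:335],(400,400),interpolation=2)
a=cv2.imread('pics/w4.png');a=cv2.resize(a,(400,300));o=np.zeros((400,800,3),np.uint8);o[:300,:400]=a;o[:,400:]=b[:,:,::-1];cv2.imwrite('pics/l1.png',o)
E
```

```text
scene unl 288 223 [ 0.593 -0.011  0.209] [16 16 16]
scene lock 291 246 [ 0.619 -0.007  0.161] [27 27 25]
top unl 276 185 [0.43  0.005 0.623] [153 153 132]
top lock 279 157 [0.479 0.001 0.601] [153 151 129]
```

View pics/l1.png

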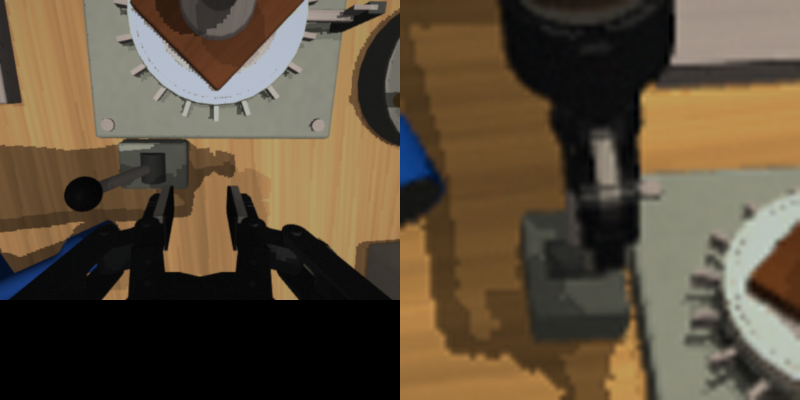

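The ball in the wrist view (82,193 of the half-scale crop) is still on the unlocked side, left of both fingers: the sweep passed it. I'll measure where it is relative to the finger tips.

```bash
python3 - <<'E'
from plan import *
st();z=cloud('wrist');im,W=z;o=bot.get_obs();Q=R.from_quat(o['tool_rot'])
P=W[255:285,95:135].reshape(-1,3);P=P[(P[:,2]>.05)];s=least_squares(lambda c:np.linalg.norm(P-c,axis=1)-.013,P.mean(0)-[0,0,.01],loss='soft_l1',f_scale=.002).x;print('ball',s.round(4),len(P))
# finger points in tool frame
q=Q.inv().apply(W.reshape(-1,3)-o['eef_pos']);k=(abs(q[:,1])<.06)&(q[:,2]>-.04)&(q[:,2]<.03)&(abs(q[:,0])<.04)
for lo in np.arange(-.04,.03,.01):
    m=k&(q[:,2]>=lo)&(q[:,2]<lo+.01)
    if m.any():print(lo.round(3),m.sum(),'x',q[m,0].min().round(3),q[m,0].max().round(3),'y',q[m,1].min().round(3),q[m,1].max().round(3),'ymin|.|',abs(q[m,1]).min().round(3))
E
```

```text
t 27.33 p [0.5757 0.0147 0.0916] z [ 0.013  0.105 -0.994] y [ 0.997 -0.08   0.005] q [-0.03  0.46 -0.02  1.08  0.11  1.62] F [-0.3 -0.5 -0.6] w 0.036 0.0
ball [0.4896 0.0154 0.0922] 1184
-0.04 1034 x -0.012 0.011 y -0.031 0.032 ymin|.| 0.017
-0.03 807 x -0.013 0.011 y -0.031 0.032 ymin|.| 0.017
-0.02 147 x -0.012 0.01 y -0.024 0.025 ymin|.| 0.017
```

```bash
python3 - <<'E'
from plan import *
o=st();Q=R.from_quat(o['tool_rot']);p=o['eef_pos']
c=rows(p+[0,0,.03],Q,2);c=rows([.492,.0154,.122],Q,6,cur=c)
c=rows([.492,.0154,.066],Q,8,cur=c);d=np.array([np.cos(.0785),-np.sin(.0785),0])
rows(c[0]+d*.081,Q,16,cur=c)
E
```

```text
t 27.38 p [0.5753 0.0147 0.0916] z [ 0.012  0.105 -0.994] y [ 0.997 -0.08   0.004] q [-0.03  0.46 -0.02  1.08  0.11  1.62] F [ 0.2 -0.2 -0.5] w 0.0359 0.0
2 x [0.0079, 0.0003, -0.0746] [0.0, 0.0, 0.0] | deg/row 0.0 mm/row 15.0
 mid [0.575 0.015 0.107] end [0.575 0.015 0.122] err 0.0
6 x [-0.0049, -0.0692, -0.0012] [0.0, 0.0, 0.0] | deg/row 0.0 mm/row 13.9
 mid [0.534 0.015 0.122] end [0.492 0.015 0.122] err 0.0001
8 x [-0.0036, -0.0001, 0.0348] [0.0, 0.0, 0.0] | deg/row 0.0 mm/row 7.0
 mid [0.492 0.015 0.094] end [0.492 0.015 0.066] err 0.0001
16 x [0.0, 0.0253, 0.0001] [0.0, 0.0, 0.0] | deg/row 0.0 mm/row 5.1
 mid [0.532 0.012 0.066] end [0.573 0.009 0.066] err 0.0001
```

>>> apply_moves(
  steps=[
    [[0.0079, 0, -0.0746], [0, 0, 0], 0.5],
    [[0.0079, 0, -0.0746], [0, 0, 0], 0.6],
    [[-0.0049, -0.0692, -0.0012], [0, 0, 0], 0.6],
    [[-0.0049, -0.0692, -0.0012], [0, 0, 0], 0.6],
    [[-0.0049, -0.0692, -0.0012], [0, 0, 0], 0.6],
    [[-0.0049, -0.0692, -0.0012], [0, 0, 0], 0.6],
    [[-0.0049, -0.0692, -0.0012], [0, 0, 0], 0.6],
    [[-0.0049, -0.0692, -0.0012], [0, 0, 0], 0.6],
  ],
)

```text
clock: 28.05
eef_pos: [0.4908, 0.0154, 0.1222]
tool_rot: [0.734, 0.678, 0.04, -0.034]
ft_force: [-0.5, 0.3, 0.6]
grip_width: 0.0512
grasp_force: 0.0
```

>>> apply_moves(
  steps=[
    [[-0.0036, 0, 0.0348], [0, 0, 0], 0.6],
    [[-0.0036, 0, 0.0348], [0, 0, 0], 0.6],
    [[-0.0036, 0, 0.0348], [0, 0, 0], 0.6],
    [[-0.0036, 0, 0.0348], [0, 0, 0], 0.6],
    [[-0.0036, 0, 0.0348], [0, 0, 0], 0.6],
    [[-0.0036, 0, 0.0348], [0, 0, 0], 0.6],
    [[-0.0036, 0, 0.0348], [0, 0, 0], 0.5],
    [[-0.0036, 0, 0.0348], [0, 0, 0], 0.42],
  ],
)

```text
clock: 28.72
eef_pos: [0.4922, 0.0155, 0.0652]
tool_rot: [0.734, 0.678, 0.04, -0.034]
ft_force: [0.8, -0.8, 0.3]
grip_width: 0.0359
grasp_force: 0.0
```

>>> apply_moves(
  steps=[
    [[0, 0.0253, 0], [0, 0, 0], 0.42],
    [[0, 0.0253, 0], [0, 0, 0], 0.42],
    [[0, 0.0253, 0], [0, 0, 0], 0.42],
    [[0, 0.0253, 0], [0, 0, 0], 0.42],
    [[0, 0.0253, 0], [0, 0, 0], 0.42],
    [[0, 0.0253, 0], [0, 0, 0], 0.42],
    [[0, 0.0253, 0], [0, 0, 0], 0.42],
    [[0, 0.0253, 0], [0, 0, 0], 0.42],
  ],
)

```text
clock: 29.38
eef_pos: [0.5334, 0.0122, 0.0666]
tool_rot: [0.734, 0.678, 0.04, -0.034]
ft_force: [-0.1, 0.5, -0.4]
grip_width: 0.0361
grasp_force: 0.5
```

```bash
python3 - <<'E'
from plan import *
o=st();im,W=cloud('wrist');W=W.reshape(-1,3);Q=R.from_quat(o['tool_rot'])
k=(im.reshape(-1,3).max(1)<45)&(W[:,2]>.07)&(W[:,2]<.12)&(abs(W[:,1]-.014)<.02)&(W[:,0]>.46)&(W[:,0]<.6)
q=Q.inv().apply(W-o['eef_pos']);k&=abs(q[:,1])<.016
print(k.sum(),W[k].mean(0) if k.any() else 0); k2=(W[:,2]>.07)&(np.linalg.norm(W-[.4896,.0154,.0922],axis=1)<.016);print('old spot',k2.sum())
E
```

```text
t 29.38 p [0.5334 0.0122 0.0666] z [ 0.014  0.105 -0.994] y [ 0.997 -0.08   0.005] q [-0.04  0.41 -0.17  0.98  0.11  1.61] F [-0.1  0.5 -0.4] w 0.0361 0.5
2962 [0.52876177 0.01657252 0.10912912]
old spot 79
```

The ball is moving with the finger now; finishing the throw.

>>> apply_moves(
  steps=[
    [[0, 0.0258, 0], [0, 0, 0], 0.42],
    [[0, 0.0258, 0], [0, 0, 0], 0.42],
    [[0, 0.0258, 0], [0, 0, 0], 0.42],
    [[0, 0.0258, 0], [0, 0, 0], 0.42],
    [[0, 0.0258, 0], [0, 0, 0], 0.42],
    [[0, 0.0258, 0], [0, 0, 0], 0.42],
    [[0, 0.0258, 0], [0, 0, 0], 0.42],
    [[0, 0.025, 0], [0, 0, 0], 0.42],
  ],
)

```text
clock: 30.1
eef_pos: [0.5718, 0.0092, 0.066]
tool_rot: [0.734, 0.677, 0.039, -0.036]
ft_force: [-14.0, 1.0, 7.4]
grip_width: 0.0357
grasp_force: 7.0
```

>>> apply_moves(
  steps=[
    [[0, 0.003, 0], [0, 0, 0], 0.42],
    [[0, 0.003, 0], [0, 0, 0], 0.42],
    [[0, 0, 0], [0, 0, 0], 0.42],
    [[0, -0.01, 0], [0, 0, 0], 0.6],
    [[0, 0, 0], [0, 0, 0], 0.7],
    [[0.01, 0, -0.1], [0, 0, 0], 0.7],
    [[0.01, 0, -0.1], [0, 0, 0], 0.7],
    [[0.01, 0, -0.1], [0, 0, 0], 0.7],
  ],
)

```text
clock: 30.77
eef_pos: [0.5732, 0.0087, 0.1276]
tool_rot: [0.734, 0.678, 0.041, -0.034]
ft_force: [-1.2, -0.5, 0.2]
grip_width: 0.0599
grasp_force: 0.0
```

>>> apply_moves(
  steps=[
    [[0, -0.05, -0.1], [0, 0, 0], 0.7],
    [[0, -0.1, -0.05], [0, 0, 0], 0.7],
    [[-0.05, -0.1, 0], [0, 0, 0], 0.7],
    [[-0.1, -0.1, 0], [0, 0, 0], 0.7],
    [[-0.1, -0.1, 0], [0, 0, 0], 0.7],
    [[-0.1, -0.05, 0], [0, 0, 0], 0.7],
    [[0, 0, 0], [0, 0, 0], 0.7],
    [[0, 0, 0], [0, 0, 0], 0.7],
  ],
)

```text
clock: 31.43
eef_pos: [0.4675, -0.0567, 0.1495]
tool_rot: [0.734, 0.677, 0.041, -0.033]
ft_force: [-0.4, -0.1, 0.6]
grip_width: 0.0597
grasp_force: 0.0
```

```bash
python3 - <<'E'
from see import *
see()
for n in('scene','top'):
    b=pts(.07,.13,(.5665,.009),.03,(n,))[0]
    if len(b)>5:
        s=least_squares(lambda c:np.linalg.norm(b-c,axis=1)-.013,[.5665,.009,.092],loss='soft_l1',f_scale=.002).x
        print(n,'ball',len(b),s.round(4),'lock',(.5+np.arctan2(s[0]-.528,s[2]-.022)).round(3))
im=np.load('pics/scene.npz')['im'];cv2.imwrite('pics/end.png',im[:,:,::-1])
E
```

```text
t 31.43 p [ 0.4675 -0.0567  0.1495] z [ 0.015  0.104 -0.994] y [ 0.997 -0.082  0.007] q [-0.19  0.23 -0.2   1.15  0.11  1.46] F [-0.4 -0.1  0.6] w 0.0597 0.0
trophy [0.5985 0.1417 0.0686] [-0.0083  0.0048  1.    ]
scene pointer hist [(0, 4), (-4, 2), (80, 2), (76, 1), (88, 1)]
 handle 72 71.40023553047939
top pointer hist [(0, 8), (-4, 2), (84, 2), (76, 1)]
 handle 52 71.50619542909409
scene ball 87 [0.5654 0.0109 0.0925] lock 0.988
top ball 74 [0.5655 0.007  0.0902] lock 1.003
```

View pics/end.png

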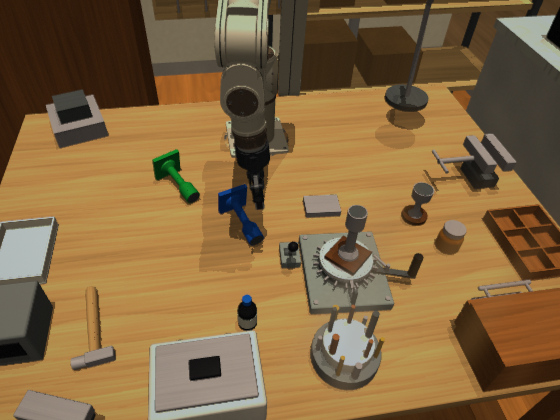

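The final scene shows the trophy upright at (355,235), the lock ball thrown over at (293,247), the lever back at rest at (416,265), and the gripper clear of everything.

```bash
python3 -c "
from workcell import bot
print(bot.job_done())"
```

```text
the job is handed in; nothing more can be done
None
```

Handed in at 31 s with the trophy upright about 5 mm from the platter's centre, the pointer at the index post, the lock at about 1.0 rad and the gripper clear. One risk: backing off the trophy at 12.4 s drove the arm to its limits on joints 3 and 4 and the wrist force read 134 N, over the 120 N limit; the hand-in gave no verdict, so the run may have failed on that.

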